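# Close the tumbling barrel

### The arm

A 6-joint arm with a two-finger parallel gripper is mounted at the origin on a cart in front of the work surface, level with it; the furniture and walls round the work are solid. World frame = base frame: x ahead of the robot, y to its left, z up, the work surface at z = 0. Lengths are in m, angles in rad, forces in N, time in s.
With the tool pointing down it reaches from about 0.3 to 1 m from the base axis. Payload 5.1 kg.
Tool frame: the origin (TCP) lies midway between the tips of the shut fingers; the grasp point (between the pads) lies 19 mm behind it; x points along the fingers, y is the direction in which the jaws open and shut, and the axes are right-handed (so a half turn about x gives the same grasp; the last joint's range is limited). The gripper opens to 95 mm and grips with 3 to 60 N. Pads are 20 mm wide; open, the fingers measure 119 mm over their backs; the gripper's body (75 mm by 180 mm) begins 59 mm behind the grasp point.
Start: joints at [-1.248, 0.124, 1.65, -0, 1.367, -0.083], TCP at [0.257, -0.597, 0.215] pointing down, gripper open.
Joint ranges: [-2.61, 2.61], [-1.02, 2.33], [0.03, 2.71], [-1.35, 4.49], [0.32, 2.68], [-2.91, 2.91]. Speed limits (rad/s): [2.57, 2.57, 3.14, 3.14, 3.14, 3.14].

### API

Orientations are given as a unit quaternion [x, y, z, w].
In Python, from workcell import * gives the robot as it stands.
- The arm moves only by the tool jog_arm, never from a script. Its argument "targets" is a list of rows, each a list of 2 entries, a list of its own where there are three numbers: the shift along the tool's x, y, z in cm, then the turn, a rotation vector about the tool's x, y, z in degrees. A call has 1 to 5 rows; each row shifts and turns the commanded pose from where the row before left it, along the tool's axes as they then stand; what a row does not reach is not made up. A row lasts 1/12 s, in which the tool goes at most 41.7 mm and 7.16 degrees, less where a joint would pass 70% of its speed; a pose out of reach is approached as far as the arm can. A call is refused whole if a number of a shift passes 4.17 or a number of a turn 7.16, either way. A call with a gripper value outside its range is refused whole. "claw" is the opening in per cent of the stroke, from 0 (shut) to 100 (fully open), set as the call begins (left out, the last holds). The fingers move at their own pace and stop on an object; "newtons" is the grip in N (left out, the last holds). Time passes only in rows, so rows that do not move let the fingers close. It gives the time, the measured TCP pose, the force and the opening at its end, in the units of the state.
- state(): the state, without advancing time (a new reading comes with each control period).
- get_image(name): name is "scene" or "top" or "wrist"; returns a dict with "img" (480x640x3 uint8, blue, green, red), "K" (3x3 intrinsics, pixels), "rvec" (rotation vector, rad) and "tvec" (3), from world to camera coordinates, as OpenCV has them; the wrist camera has in their place "T_tool_cam" (4x4, takes a point from camera to tool coordinates, whose origin is the TCP and whose axes are the tool frame's). Camera axes: x right, y down, z forward; pixel columns grow to the right and rows downward; lengths in m; the calibration is good to about 2 mm. A picture is of the moment at which its call begins: read the wrist's pose just before it. There is no depth.
- job_done(): hands the job in, once; it reports no verdict.
The state is a dict: "t": time; "qpos": joint angles; "qvel": joint speeds; "joint_torque": joint torques, N m; "ee_pos": TCP position; "ee_rot": TCP orientation; "wrist_force": force on the tool from outside, world axes, zero at the start; "moment": the same for the moment, N m; "grip_width": opening from 0.0 (shut) to 1.0 (fully open).
Only numpy, scipy, OpenCV 4.12 (cv2) and the standard library are available. Lean on these libraries where they do the work, as an engineer would, in place of code of your own. Each camera call takes 0.05 s, during which the arm holds its last target.

### The job

Close the stone-tumbling barrel: take the blue bell-shaped upper half off the sloping draining board and stand it mouth-down on the rim of the lower half that is clamped in the holder. Turn it until its lugs drop through the gaps between the lugs of the lower half, press it down on the sprung seal and turn it clockwise until it locks, so that it stays pressed down when you let go. Leave the other things where they are.

Things in the scene. Friction and masses are not known exactly. Their poses are not given: they have to be found in the camera images.
- bell: upper half of the barrel: blue plastic bell-shaped cup, 104 mm tall, 0.26 kg. Origin: centre of the mouth; z from the mouth to the closed end. Skirt: flared mouth 104 mm across, then 98 mm up to 30 mm from the mouth; body 76 mm across up to 66 mm. At the start it lies mouth to the sloping board over one of the two pegs, its axis square to the board
- bell_grip (a point): middle of the bell's ribbed round grip, on its axis 89 mm from the mouth; same axes as the bell. The grip is 50 mm across and runs from 66 to 104 mm from the mouth: the place to hold the bell
- bell_lugs (a point): centre of the ring of three lugs inside the bell's skirt, on its axis 8 mm from the mouth; lugs at 0, 120 and 240 degrees about z from the bell's x, each 40 degrees wide, 5 to 11 mm from the mouth, reaching in to radius 38 mm (skirt's inner radius 44.5 mm). The flat shoulder that presses on the seal lies 25 mm from the mouth
- holder: fixed plywood block, 116 x 116 x 18 mm, with a steel clamp collar (95 mm across, 46 mm high) round the lower half of the barrel, a grey open cup with stones in it, 84 mm wide, neck 72 mm wide, upright, clamped so that it cannot turn. Origin: centre of the underside, on the table, on the lower half's axis; z up
- neck (a point): on the lower half's axis, 90 mm above the table, in the middle of the three steel lugs round its neck: 120 degrees apart, each 52 degrees wide, out to radius 42.5 mm, 87 to 93 mm above the table. It is clamped at any turn: where its lugs point is NOT measured (not the holder's yaw); see or feel it. A stop under each lug's clockwise end: the bell locks only clockwise from above
- seat (a point): centre of the white sprung seal's top face at rest, 105 mm above the table; ring radius 32 to 37 mm. Bell's mouth above the table: 88 mm with lugs resting on lugs; 80 mm once dropped through the gaps, shoulder on the seal; 76 mm locked; 73.5 mm seal at its bottom. The seal needs 5 N to start, 9 N at the locked depth, 12 N at the bottom. To turn under the lugs the mouth must be below 75.5 mm
- lock (a point): point on the axis 76 mm above the table: where the centre of the bell's mouth is when locked. From where the lugs dropped in, the bell must turn about 45 to 75 degrees clockwise, up to the stop; turning it anticlockwise in the gap meets the next lug's stop
- rack: fixed draining board: white, 150 x 262 mm, sloping 35 degrees, face looking up and toward the rack's -x (toward the robot), with two white round pegs (72 mm across, 16 mm high, square to the board) 132 mm apart along the rack's y. Origin on the table under the board's middle, which lies 66 mm high. Lift a thing off its peg square to the board
- rinse_cup: stainless rinsing beaker, 80 mm across, 66 mm tall, mouth to the board over the other peg; origin: centre of its mouth, z toward its closed end. It must stay there
- pill_jar: amber jar with white cap, 48 mm across, 78 mm tall, a bystander; origin: centre of its underside
- small_jar: amber jar with white cap, 42 mm across, 58 mm tall, a bystander; origin: centre of its underside
- glue_bottle: small dark glue bottle with a blue cap, 23 x 30 x 88 mm, a bystander; origin: centre of its underside

How it is judged:
By the outcome, as a careful person would: the job done as asked, in the order asked, and still so for the second after the job is handed in, with the robot touching nothing.
It also fails if it takes over 54 s, if anything falls off the work surface, if the arm or the gripper's body presses on something with over 40 N, if the wrist force passes 120 N, or if a joint passes its speed limit or range.

## Working session

There is one attempt and no reset: what is moved stays moved. The work goes in short steps, Python scripts to look and compute and a tool call to move; the robot and the scene stay as the last step left them, time stands still between calls to the robot, and variables do not carry over. Pictures are saved under pics/ and viewed, and the job is handed in when it is done.

Besides the shell and the picture viewer there is one more tool, called after ">>>" as name([rows], argument=value, ...), one row to a line, values as JSON. jog_arm: Moves the arm, as the interface text tells. Its arguments: {"type":"object","properties":{"targets":{"type":"array"},"claw":{"type":"number"},"newtons":{"type":"number"}},"required":["targets"]}

```bash
mkdir -p pics; ls; python3 - <<'E'
from workcell import *
import cv2
s=state(); print({k:s[k] for k in ('t','ee_pos','ee_rot','grip_width','wrist_force')})
for n in ('scene','top','wrist'):
    d=get_image(n); cv2.imwrite(f'pics/{n}0.png',d['img']); print(n,d['K'],d.get('rvec'),d.get('tvec'),d.get('T_tool_cam'))
E
```

```text
pics
{'t': 0.0, 'ee_pos': array([ 0.25636874, -0.5966246 ,  0.21338467]), 'ee_rot': array([-0.6925089 , -0.14321523,  0.69269042, -0.14177726]), 'grip_width': 0.9967336829372383, 'wrist_force': array([-0.39568162, -0.44948939,  0.43325926])}
scene [[548.86201864   0.         324.40882139]
 [  0.         548.86201864 225.46549743]
 [  0.           0.           1.        ]] [ 0.70503896 -2.46975308  1.30544247] [0.49448416 0.27259825 0.8169964 ] None
top [[473.47801693   0.         312.46653497]
 [  0.         473.47801693 248.73610359]
 [  0.           0.           1.        ]] [ 2.18821073 -2.14869805  0.15472691] [-0.05210788  0.58529933  0.90100197] None
wrist [[403.40913958   0.         314.73250016]
 [  0.         403.40913958 242.91499633]
 [  0.           0.           1.        ]] None None [[-3.99824017e-04 -2.50421068e-01  9.68136937e-01 -1.69572446e-01]
 [ 9.99998794e-01 -1.55298998e-03  1.12815910e-05 -2.95590788e-04]
 [ 1.50068181e-03  9.68135774e-01  2.50421387e-01 -7.08491944e-02]
 [ 0.00000000e+00  0.00000000e+00  0.00000000e+00  1.00000000e+00]]
```

View pics/scene0.png

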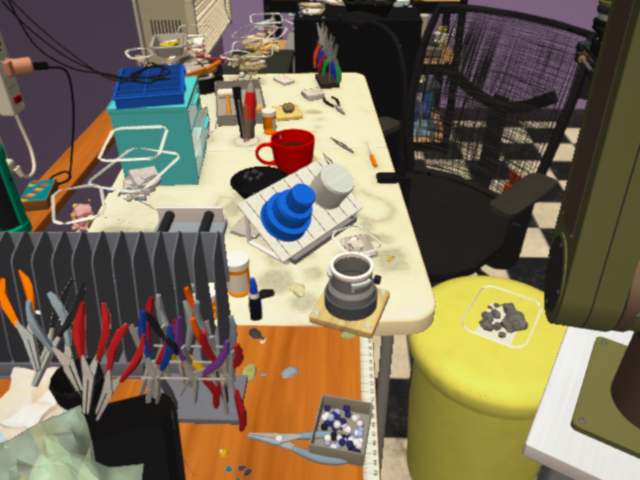

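View pics/top0.png

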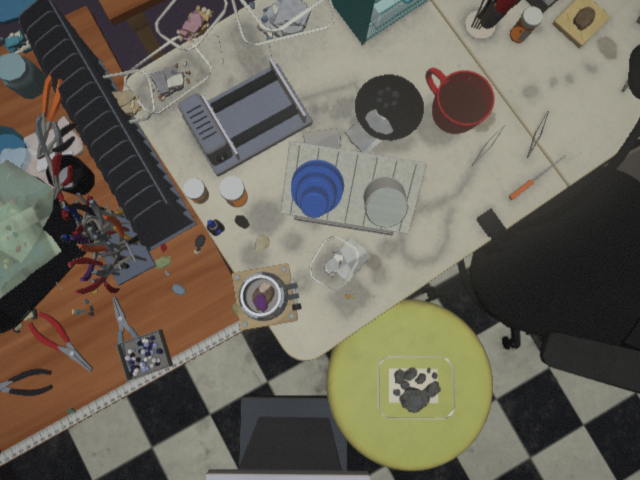

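View pics/wrist0.png

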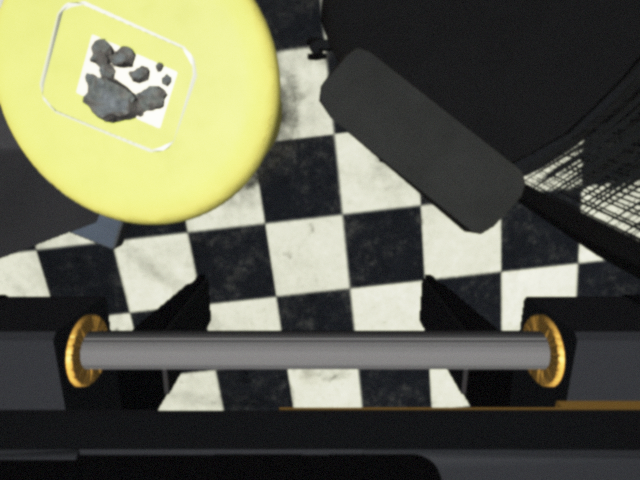

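The scene view has the bell at about (290,210), the cup at (333,185) and the holder at (350,290). The top view has the bell at (318,188) and the holder at (263,296). I'll enlarge both.

```bash
python3 - <<'E'
import cv2
a=cv2.imread('pics/top0.png'); cv2.imwrite('pics/topA.png',cv2.resize(a[130:250,270:430],None,fx=5,fy=5,interpolation=cv2.INTER_CUBIC))
cv2.imwrite('pics/topB.png',cv2.resize(a[255:335,220:310],None,fx=7,fy=7,interpolation=cv2.INTER_CUBIC))
a=cv2.imread('pics/scene0.png'); cv2.imwrite('pics/scA.png',cv2.resize(a[150:270,230:370],None,fx=5,fy=5,interpolation=cv2.INTER_CUBIC))
cv2.imwrite('pics/scB.png',cv2.resize(a[240:340,300:400],None,fx=6,fy=6,interpolation=cv2.INTER_CUBIC))
E
```

```text
(no output)
```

View pics/topA.png

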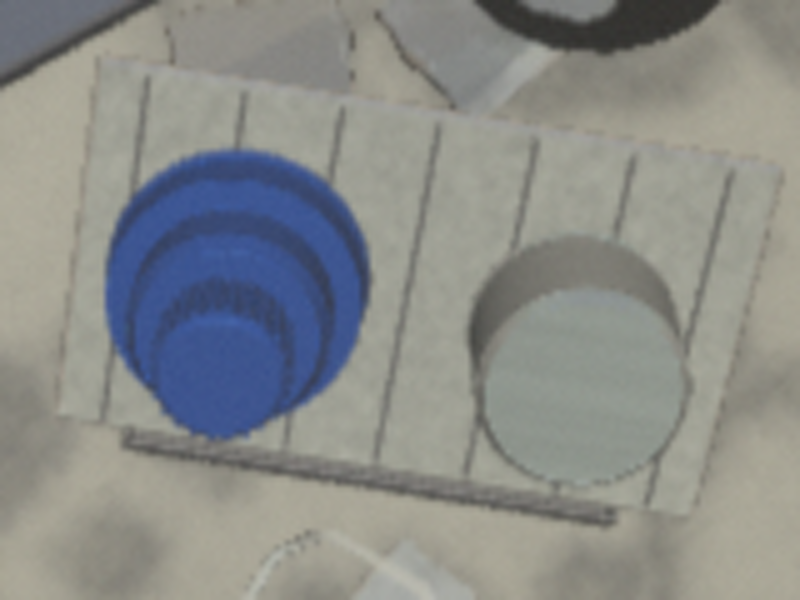

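View pics/topB.png

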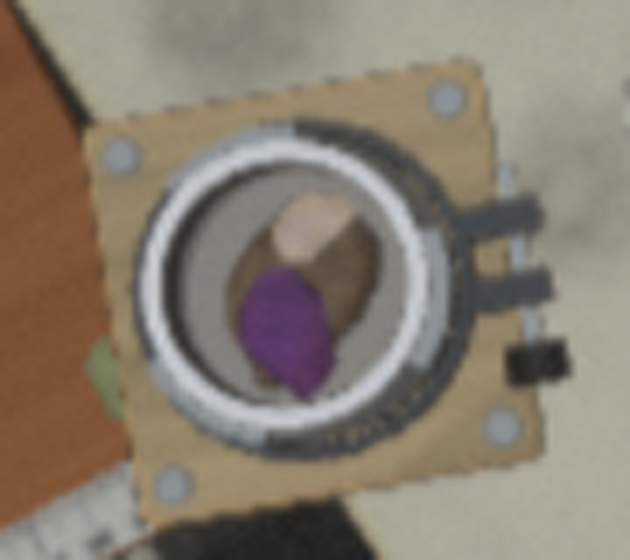

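View pics/scA.png

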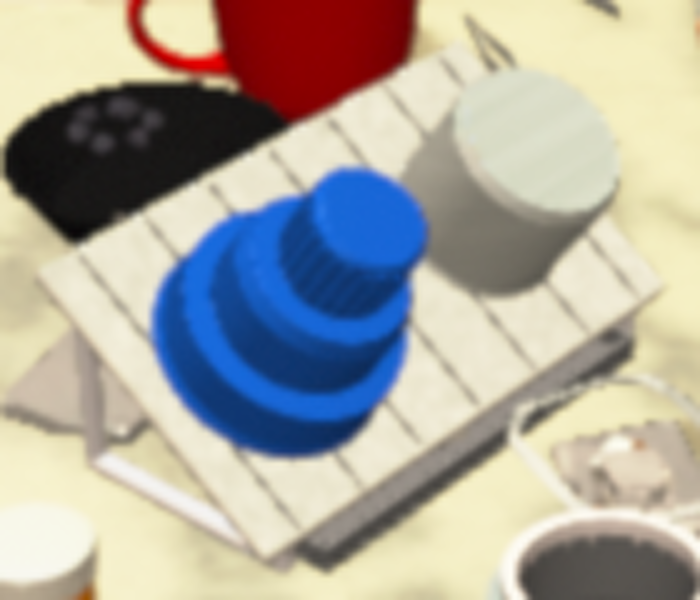

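View pics/scB.png

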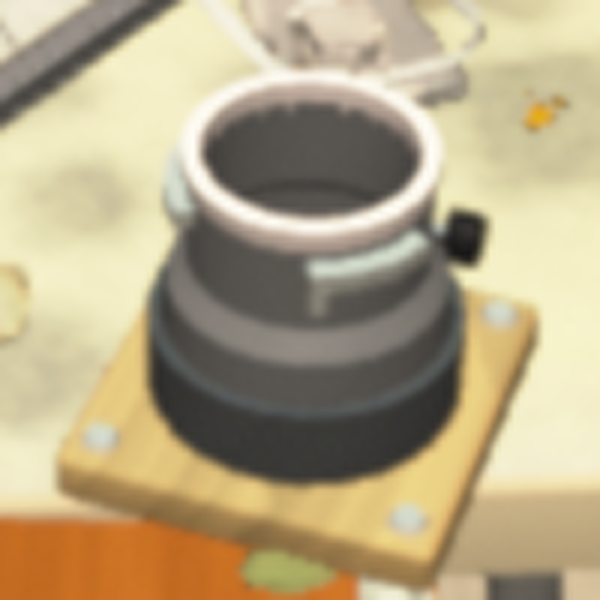

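```bash
cat > h.py <<'E'
import numpy as np, cv2
from scipy.optimize import least_squares
from scipy.spatial.transform import Rotation as R
K={'scene':np.array([[548.862,0,324.409],[0,548.862,225.465],[0,0,1]]),'top':np.array([[473.478,0,312.4665],[0,473.478,248.736],[0,0,1]])}
E={'scene':(np.array([0.70503896,-2.46975308,1.30544247]),np.array([0.49448416,0.27259825,0.8169964])),
'top':(np.array([2.18821073,-2.14869805,0.15472691]),np.array([-0.05210788,0.58529933,0.90100197]))}
def proj(n,P): return cv2.projectPoints(np.atleast_2d(np.array(P,float)),E[n][0],E[n][1],K[n],None)[0][:,0]
def unproj(n,px,z):
    px=np.atleast_2d(np.array(px,float)); Rm=R.from_rotvec(E[n][0]).as_matrix(); c=-Rm.T@E[n][1]
    d=(np.linalg.inv(K[n])@np.c_[px,np.ones(len(px))].T).T@Rm
    return c+d*((z-c[2])/d[:,2])[:,None]
def crop(p,s,o): return np.array(p,float)/s+np.array(o)
E
cat > fit.py <<'E'
from h import *
tc=crop([(97,58),(780,163),(692,515),(60,412)],5,(270,130))
sc=crop([(40,275),(460,42),(662,290),(270,558)],5,(230,150))  # far-left, far-right, near-right, near-left
L=np.array([(.075,.131),(.075,-.131),(-.075,-.131),(-.075,.131)])
def board(p,uv,h=0):
    a=np.radians(35); Rm=R.from_euler('z',p[2]).as_matrix()
    X=np.array([np.cos(a),0,np.sin(a)]); N=np.array([-np.sin(a),0,np.cos(a)])
    P=np.outer(uv[:,0],X)+np.outer(uv[:,1],[0,1,0])+h*N
    return P@Rm.T+np.array([p[0],p[1],.066+p[3]])
def f(p,w=('top','scene')):
    C=board(p,L); r=[]
    if 'top' in w: r.append((proj('top',C)-tc).ravel())
    if 'scene' in w: r.append((proj('scene',C)-sc).ravel())
    return np.r_[np.concatenate(r),p[3]*1000]
c0=unproj('top',[tc.mean(0)],.066)[0]
o=least_squares(f,[c0[0],c0[1],0,0]); p=o.x; print('rack',p,np.degrees(p[2]),o.fun.round(1))
# bell: axis || board normal; unknown u,v ; grip end circle r25 at h=.104
for s in (1,-1): print('peg',s,board(p,np.array([[0,s*.066]])))
gt=crop([(222,375)],5,(270,130)); gs=crop([(370,218)],5,(230,150))
g=lambda q: np.r_[(proj('top',board(p,q[None],.104))-gt).ravel(),(proj('scene',board(p,q[None],.104))-gs).ravel()]
b=least_squares(g,[0,.066]); print('bell uv',b.x,b.fun); print('mouth',board(p,b.x[None]),'grip',board(p,b.x[None],.089))
# holder
hc=crop([(90,128),(480,62),(540,455),(150,525)],7,(220,255)); H=unproj('top',hc,.018); print('holder c top',H.mean(0))
rt=crop([(283,283)],7,(220,255)); print('seal top',unproj('top',rt,.105))
rs=crop([(312,160)],6,(300,240)); print('seal scene',unproj('scene',rs,.105))
c=unproj('top',rt,.105)[0]
for n,pts,s,of in (('top',[(435,225),(420,365),(165,370),(265,440),(170,180),(295,125)],7,(220,255)),('scene',[(312,268),(425,245),(172,155),(190,222)],6,(300,240))):
    U=unproj(n,crop(pts,s,of),.092)-c; print(n,np.degrees(np.arctan2(U[:,1],U[:,0])).round(),np.hypot(U[:,0],U[:,1]).round(4))
E
python3 fit.py
```

```text
rack [ 0.70246589 -0.11352193 -0.13519997 -0.00163279] -7.74638741578494 [-0.7 -1.   0.5 -0.5 -0.3 -0.  -1.6  0.8 -0.3 -1.3  0.1 -1.4  1.5 -1.1
  0.7  0.4 -1.6]
peg 1 [[ 0.71136193 -0.04812422  0.06436721]]
peg -1 [[ 0.69356985 -0.17891964  0.06436721]]
bell uv [-0.00190023  0.06595576] [-0.7623182  -0.39992925  1.04234283 -0.48818511]
mouth [[ 0.7098136  -0.04795825  0.06327728]] grip [[ 0.65923114 -0.04107753  0.13618182]]
holder c top [0.49068177 0.05090885 0.018     ]
seal top [[0.49093157 0.0525234  0.105     ]]
seal scene [[0.48965424 0.06035636 0.105     ]]
top [ -67. -120.  126.  174.   50.   -1.] [0.0415 0.0407 0.0386 0.0407 0.0413 0.0418]
scene [116. 166.  17.  59.] [0.0391 0.0403 0.044  0.0421]
```

```bash
cat > ov.py <<'E'
from h import *
def circ(c,r,N=(0,0,1)):
    N=np.array(N)/np.linalg.norm(N); a=np.cross(N,[0,1,0.01]);a/=np.linalg.norm(a);b=np.cross(N,a);t=np.linspace(0,2*np.pi,60)
    return np.array(c)+r*(np.outer(np.cos(t),a)+np.outer(np.sin(t),b))
def draw(n,src,curves,roi,s,out):
    im=cv2.imread(src)[roi[1]:roi[3],roi[0]:roi[2]]; im=cv2.resize(im,None,fx=s,fy=s,interpolation=cv2.INTER_CUBIC)
    for P,col in curves:
        q=(proj(n,P)-np.array(roi[:2])+.5)*s-.5
        cv2.polylines(im,[np.round(q).astype(int)],False,col,1)
    cv2.imwrite(out,im); return im
E
python3 - <<'E'
from ov import *
c=(0.490,0.054)
cur=[(circ((*c,.105),.037),(0,0,255)),(circ((*c,.105),.032),(0,0,255)),(circ((*c,.046+.018),.0475),(0,255,0)),(circ((*c,.093),.0425),(255,0,255))]
a=draw('top','pics/top0.png',cur,(220,255,310,335),6,'pics/o1.png')
b=draw('scene','pics/scene0.png',cur,(310,240,395,320),6,'pics/o2.png')
h=min(len(a),len(b)); 
cv2.imwrite('pics/o1.png',cv2.resize(np.hstack([a[:h],b[:h]]),None,fx=.75,fy=.75))
E
```

```text
(no output)
```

View pics/o1.png

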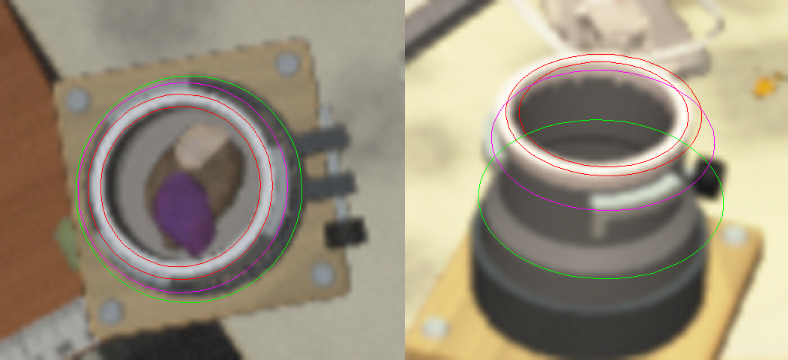

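```bash
cat > plan.py <<'E'
from h import *
def frame(x,yhint):
    x=np.array(x,float);x/=np.linalg.norm(x); y=np.array(yhint,float); y-=x*(x@y); y/=np.linalg.norm(y)
    return R.from_matrix(np.c_[x,y,np.cross(x,y)])
def plan(p0,r0,p1,r1,n,dec=1):
    """rows of (shift cm, turn deg) in tool axes, rounding errors carried"""
    dv=(r0.inv()*r1).as_rotvec(); p=np.array(p0);r=r0; out=[]
    print('step mm',np.linalg.norm(np.array(p1)-p0)*1000/n,'deg',np.degrees(np.linalg.norm(dv))/n)
    for k in range(1,n+1):
        pt=p0+(np.array(p1)-p0)*k/n; rt=r0*R.from_rotvec(dv*k/n)
        s=np.round(r.inv().apply(pt-p)*100,dec)+0.; t=np.round(np.degrees((r.inv()*rt).as_rotvec()),dec)+0.
        out.append([s.tolist(),t.tolist()]); p=p+r.apply(s/100); r=r*R.from_rotvec(np.radians(t))
    for k in range(0,n,5): print(out[k:k+5])
    return p,r
E
python3 - <<'E'
from plan import *
from workcell import *
s=state(); r=R.from_quat(s['ee_rot']); print(r.as_matrix().round(3),s['qpos'])
N=np.array([-.568,.077,.819])
for yh in ([0,1,0],[0,-1,0]):
    r1=frame(-N,yh); print(np.degrees((r.inv()*r1).magnitude()))
E
```

```text
[[-0.001  0.395 -0.919]
 [ 0.001 -0.919 -0.395]
 [-1.    -0.002 -0.   ]] [-1.24761539e+00  1.24318402e-01  1.65134563e+00 -3.01672619e-05
  1.36749770e+00 -8.26281478e-02]
156.54851736569475
42.585825745158516
```

```bash
python3 - <<'E'
from plan import *
from workcell import *
s=state(); r=R.from_quat(s['ee_rot'])
a=np.radians(82); r1=frame([0,0,-1],[np.cos(a),np.sin(a),0])
dz=(r.inv()*r1).as_rotvec(); print(np.degrees(dz))
plan(s['ee_pos'],r,[.58,0,.34],r1,22)
E
```

```text
[-1.48748463e+02 -1.18563624e-01  2.51364201e-02]
step mm 31.38671769449381 deg 6.761295997424697
[[[-0.6, -1.9, -2.4], [-6.8, 0.0, 0.0]], [[-0.5, -1.6, -2.7], [-6.7, 0.0, 0.0]], [[-0.6, -1.3, -2.8], [-6.8, 0.0, 0.0]], [[-0.6, -1.0, -2.9], [-6.7, 0.0, 0.0]], [[-0.6, -0.6, -3.0], [-6.8, 0.0, 0.0]]]
[[[-0.5, -0.2, -3.1], [-6.8, 0.0, 0.0]], [[-0.6, 0.1, -3.1], [-6.7, 0.0, 0.0]], [[-0.6, 0.5, -3.0], [-6.8, 0.0, 0.0]], [[-0.5, 0.8, -3.0], [-6.8, 0.0, 0.0]], [[-0.6, 1.2, -2.8], [-6.7, 0.0, 0.0]]]
[[[-0.6, 1.5, -2.7], [-6.8, -0.1, 0.0]], [[-0.6, 1.9, -2.5], [-6.7, 0.0, 0.0]], [[-0.5, 2.1, -2.3], [-6.8, 0.0, 0.0]], [[-0.6, 2.3, -2.0], [-6.8, 0.0, 0.0]], [[-0.6, 2.6, -1.7], [-6.7, 0.0, 0.0]]]
[[[-0.6, 2.7, -1.4], [-6.8, 0.0, 0.0]], [[-0.5, 2.9, -1.1], [-6.7, 0.0, 0.0]], [[-0.6, 3.0, -0.7], [-6.8, 0.0, 0.0]], [[-0.6, 3.1, -0.3], [-6.8, 0.0, 0.0]], [[-0.6, 3.1, 0.0], [-6.7, 0.0, 0.0]]]
[[[-0.5, 3.0, 0.4], [-6.8, 0.0, 0.0]], [[-0.6, 3.0, 0.7], [-6.7, 0.0, 0.0]]]
```

>>> jog_arm([
  [[-0.6,-1.9,-2.4],[-6.8,0.0,0.0]],
  [[-0.5,-1.6,-2.7],[-6.7,0.0,0.0]],
  [[-0.6,-1.3,-2.8],[-6.8,0.0,0.0]],
  [[-0.6,-1.0,-2.9],[-6.7,0.0,0.0]],
  [[-0.6,-0.6,-3.0],[-6.8,0.0,0.0]],
])

```text
t: 0.57
ee_pos: [0.3301, -0.4601, 0.2434]
ee_rot: [0.62, 0.34, -0.62, 0.339]
wrist_force: [0.3, -0.1, 0.0]
grip_width: 1.0
```

>>> jog_arm([
  [[-0.5,-0.2,-3.1],[-6.8,0.0,0.0]],
  [[-0.6,0.1,-3.1],[-6.7,0.0,0.0]],
  [[-0.6,0.5,-3.0],[-6.8,0.0,0.0]],
  [[-0.5,0.8,-3.0],[-6.8,0.0,0.0]],
  [[-0.6,1.2,-2.8],[-6.7,0.0,0.0]],
])

```text
t: 0.98
ee_pos: [0.4037, -0.3247, 0.2715]
ee_rot: [0.495, 0.505, -0.495, 0.505]
wrist_force: [1.1, 0.3, 0.5]
grip_width: 0.998
```

>>> jog_arm([
  [[-0.6,1.5,-2.7],[-6.8,-0.1,0.0]],
  [[-0.6,1.9,-2.5],[-6.7,0.0,0.0]],
  [[-0.5,2.1,-2.3],[-6.8,0.0,0.0]],
  [[-0.6,2.3,-2.0],[-6.8,0.0,0.0]],
  [[-0.6,2.6,-1.7],[-6.7,0.0,0.0]],
])

```text
t: 1.4
ee_pos: [0.4776, -0.1886, 0.3004]
ee_rot: [0.326, 0.627, -0.327, 0.627]
wrist_force: [1.7, -0.4, 0.6]
grip_width: 1.0
```

>>> jog_arm([
  [[-0.6,2.7,-1.4],[-6.8,0.0,0.0]],
  [[-0.5,2.9,-1.1],[-6.7,0.0,0.0]],
  [[-0.6,3.0,-0.7],[-6.8,0.0,0.0]],
  [[-0.6,3.1,-0.3],[-6.8,0.0,0.0]],
  [[-0.6,3.1,0.0],[-6.7,0.0,0.0]],
])

```text
t: 1.82
ee_pos: [0.5513, -0.0528, 0.3292]
ee_rot: [0.129, 0.695, -0.131, 0.695]
wrist_force: [0.6, -0.2, 0.4]
grip_width: 1.003
```

>>> jog_arm([
  [[-0.5,3.0,0.4],[-6.8,0.0,0.0]],
  [[-0.6,3.0,0.7],[-6.7,0.0,0.0]],
  [[0,0,0],[0,0,0]],
])

```text
t: 2.07
ee_pos: [0.5817, 0.0033, 0.3407]
ee_rot: [0.047, 0.705, -0.047, 0.706]
wrist_force: [0.0, 0.4, -0.5]
grip_width: 1.0
```

```bash
python3 - <<'E'
from workcell import *
import cv2,pickle
s=state(); d=get_image('wrist'); cv2.imwrite('pics/w1.png',d['img']); print(s['ee_pos'],s['ee_rot'],s['qpos'])
pickle.dump((s['ee_pos'],s['ee_rot'],d['K'],d['T_tool_cam']),open('w1.pkl','wb'))
E
```

```text
[0.5817048  0.00328474 0.34074423] [ 0.04689281  0.70498825 -0.0467674   0.70611999] [-8.67316419e-02 -7.61176942e-02  1.64525077e+00  2.10058839e-04
  1.57086302e+00 -1.52497518e+00]
```

View pics/w1.png

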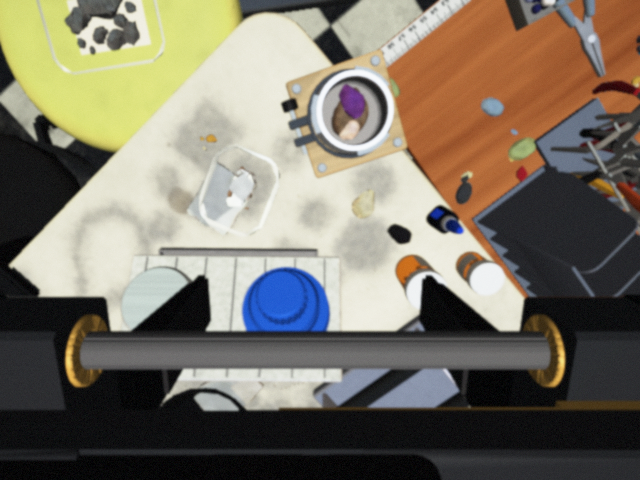

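```bash
cat >> ov.py <<'E'
import pickle
def loadw(f,n='w'):
    p,q,Kw,T=pickle.load(open(f,'rb')); M=np.eye(4); M[:3,:3]=R.from_quat(q).as_matrix(); M[:3,3]=p
    C=np.linalg.inv(M@T); K[n]=Kw; E[n]=(cv2.Rodrigues(C[:3,:3])[0].ravel(),C[:3,3])
E
cat > o3.py <<'E'
from ov import *
loadw('w1.pkl')
import sys
cx,cy,bx,by,bz=map(float,sys.argv[1:6])
c=(cx,cy)
cur=[(circ((*c,.105),.037),(0,0,255)),(circ((*c,.093),.0425),(255,0,255))]
N=np.array([-.568,.077,.819]); m=np.array([bx,by,bz])
cb=[(circ(m+N*.104,.025,N),(0,0,255)),(circ(m+N*.066,.038,N),(0,255,0)),(circ(m,.052,N),(0,255,255))]
A=[]
for n,f,r1,r2 in (('w','pics/w1.png',(300,60,400,160),(235,255,335,335)),('top','pics/top0.png',(215,245,315,345),(270,150,370,230)),('scene','pics/scene0.png',(300,240,400,340),(240,160,340,240))):
    A.append(np.vstack([draw(n,f,cur,r1,4,'/dev/null.png'),draw(n,f,cb,r2,4,'/dev/null.png')]))
cv2.imwrite('pics/'+sys.argv[6],cv2.resize(np.hstack(A),None,fx=.66,fy=.66,interpolation=cv2.INTER_AREA))
E
sed -i 's/    cv2.imwrite(out,im); return im/    return im/' ov.py
python3 o3.py .490 .054 .7098 -.048 .0633 o3.png
```

```text
(no output)
```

View pics/o3.png

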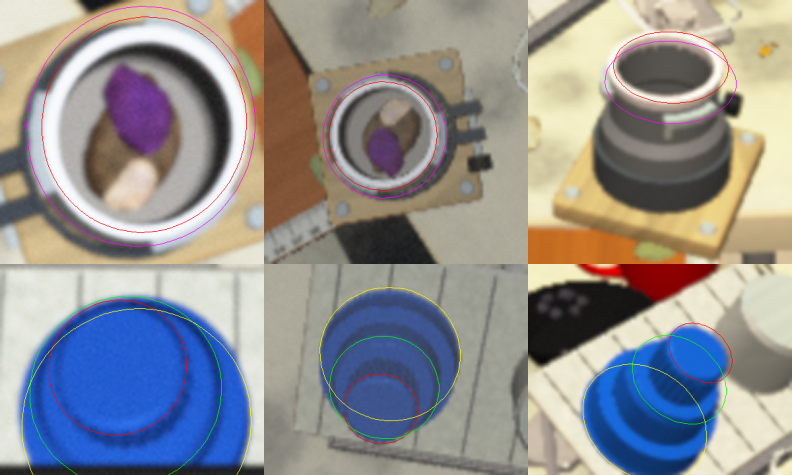

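```bash
cat > ring.py <<'E'
from ov import *
loadw('w1.pkl')
for n,f,roi,(u,v) in (('w','pics/w1.png',(300,60,400,160),(352,110)),('top','pics/top0.png',(225,260,305,330),(261,296)),('scene','pics/scene0.png',(320,245,385,300),(352,268))):
    im=cv2.imread(f)[roi[1]:roi[3],roi[0]:roi[2]].astype(float)
    im=cv2.resize(im,None,fx=4,fy=4,interpolation=cv2.INTER_CUBIC)
    g=im.min(2); 
    cu,cv_=(u-roi[0])*4,(v-roi[1])*4
    # inner edge of ring: radial from centre, first crossing of brightness 
    th=150; 
    pts=[]
    for a in np.linspace(0,2*np.pi,120,endpoint=False):
        rr=np.arange(40,160,.5); x=cu+rr*np.cos(a); y=cv_+rr*np.sin(a)
        ok=(x>=0)&(y>=0)&(x<g.shape[1]-1)&(y<g.shape[0]-1)
        pr=np.array([g[int(yy),int(xx)] for xx,yy in zip(x[ok],y[ok])]); 
        d=np.gradient(cv2.GaussianBlur(pr[:,None],(1,9),0).ravel()); k=np.argmax(pr*0+d) 
        pts.append((x[ok][k],y[ok][k]))
    e=cv2.fitEllipseAMS(np.array(pts,np.float32)); c=(np.array(e[0])+.5)/4-.5+np.array(roi[:2])
    print(n,e,c,unproj(n,[c],.105), 'px/mm', np.linalg.norm(proj(n,[[.49,.054,.105]])-proj(n,[[.49,.055,.105]])))
    print('  size mm if seal r32', np.array(e[1])/4/np.linalg.norm(proj(n,[[.49,.054,.105]])-proj(n,[[.49,.055,.105]])))
E
python3 ring.py
```

```text
w ((232.35079956054688, 198.421875), (223.22470092773438, 279.8288269042969), 173.95303344726562) [357.71269989 109.23046875] [[0.49183287 0.05730785 0.105     ]] px/mm 1.052075394972837
  size mm if seal r32 [53.04389353 66.4944804 ]
top ((163.058837890625, 143.17222595214844), (119.98869323730469, 217.63609313964844), 93.38580322265625) [265.38970947 295.41805649] [[0.49110597 0.0435808  0.105     ]] px/mm 0.5547881955201129
  size mm if seal r32 [54.06959548 98.07170326]
scene ((118.62986755371094, 102.65579223632812), (112.73688507080078, 172.71511840820312), 35.33056640625) [349.28246689 270.28894806] [[0.48872454 0.07124188 0.105     ]] px/mm 0.4240901347338376
  size mm if seal r32 [ 66.45809218 101.8151003 ]
```

```bash
python3 - <<'E'
import cv2,numpy as np
A=[]
for f,roi,s in (('pics/w1.png',(305,62,403,160),4),('pics/scene0.png',(320,246,386,312),6)):
    im=cv2.imread(f)[roi[1]:roi[3],roi[0]:roi[2]]; im=cv2.resize(im,(392,392),interpolation=cv2.INTER_CUBIC)
    s=392/(roi[2]-roi[0])
    for k in range(roi[0]//10*10+10,roi[2],10):
        x=int((k-roi[0]+.5)*s); cv2.line(im,(x,0),(x,391),(0,255,255),1); cv2.putText(im,str(k),(x,10),0,.35,(0,0,255))
    for k in range(roi[1]//10*10+10,roi[3],10):
        x=int((k-roi[1]+.5)*s); cv2.line(im,(0,x),(391,x),(0,255,255),1); cv2.putText(im,str(k),(0,x),0,.35,(0,0,255))
    A.append(im)
cv2.imwrite('pics/g1.png',np.hstack(A))
E
```

```text
(no output)
```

View pics/g1.png

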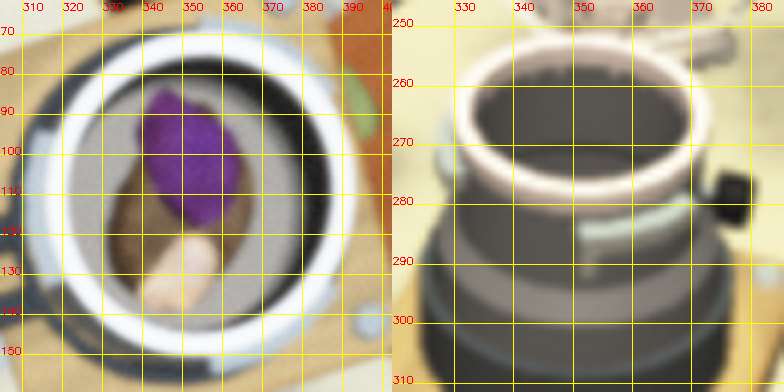

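```bash
python3 - <<'E'
from ov import *
loadw('w1.pkl')
print(unproj('w',[(353,110)],.105),unproj('top',[(260.4,295.4)],.105),unproj('scene',[(351.2,265.3)],.105))
# triangulate incl. z
Q={'w':(353,110),'top':(260.4,295.4),'scene':(351.2,265.3)}
o=least_squares(lambda X:np.concatenate([(proj(n,[X])[0]-Q[n])*w for n,w in (('w',1),('top',1),('scene',1))]),[.49,.054,.105]); print(o.x,o.fun)
c=unproj('w',[(353,110)],.105)[0]
P=[(316,95),(312,133),(358,67),(389,82),(358,152.5),(388,133)]
U=unproj('w',P,.093)-c; print(np.degrees(np.arctan2(U[:,1],U[:,0])).round(),np.hypot(U[:,0],U[:,1]).round(4))
E
```

```text
[[0.49192677 0.05276858 0.105     ]] [[0.49098203 0.05257644 0.105     ]] [[0.49264872 0.05783323 0.105     ]]
[0.49216273 0.05332325 0.10194016] [ 0.30709611  0.38230914 -0.2461682  -0.62227551  1.50889694  0.1030748 ]
[-120.  -69.  165.  119.    2.   52.] [0.0383 0.0446 0.0403 0.0442 0.0407 0.0422]
```

```bash
python3 - <<'E'
from plan import *
from workcell import *
s=state(); r=R.from_quat(s['ee_rot'])
N=np.array([-.5683,.0773,.8192]); m=np.array([.7098,-.048,.0633]); r1=frame(-N,[.135,.991,0])
plan(s['ee_pos'],r,m+.14*N,r1,9)
E
```

```text
step mm 19.31824420862089 deg 3.8864648475913586
[[[1.8, -0.3, 0.6], [0.0, -3.9, 0.0]], [[1.8, -0.4, 0.5], [0.0, -3.9, 0.0]], [[1.9, -0.3, 0.3], [0.0, -3.9, 0.0]], [[1.9, -0.4, 0.3], [0.0, -3.8, 0.1]], [[1.9, -0.3, 0.1], [0.0, -3.9, 0.0]]]
[[[1.9, -0.4, -0.1], [-0.1, -3.9, 0.0]], [[1.9, -0.3, -0.1], [0.0, -3.9, 0.0]], [[1.9, -0.4, -0.3], [0.0, -3.9, 0.0]], [[1.8, -0.3, -0.4], [0.0, -3.9, 0.0]]]
```

>>> jog_arm([
  [[1.8,-0.3,0.6],[0.0,-3.9,0.0]],
  [[1.8,-0.4,0.5],[0.0,-3.9,0.0]],
  [[1.9,-0.3,0.3],[0.0,-3.9,0.0]],
  [[1.9,-0.4,0.3],[0.0,-3.8,0.1]],
  [[1.9,-0.3,0.1],[0.0,-3.9,0.0]],
])

```text
t: 2.53
ee_pos: [0.6076, -0.0234, 0.2492]
ee_rot: [0.041, 0.575, -0.058, 0.815]
wrist_force: [0.4, -1.0, 1.0]
grip_width: 1.001
```

>>> jog_arm([
  [[1.9,-0.4,-0.1],[-0.1,-3.9,0.0]],
  [[1.9,-0.3,-0.1],[0.0,-3.9,0.0]],
  [[1.9,-0.4,-0.3],[0.0,-3.9,0.0]],
  [[1.8,-0.3,-0.4],[0.0,-3.9,0.0]],
  [[0,0,0],[0,0,0]],
])

```text
t: 2.95
ee_pos: [0.6239, -0.0399, 0.1692]
ee_rot: [0.033, 0.466, -0.063, 0.882]
wrist_force: [-2.4, 0.1, -2.0]
grip_width: 1.0
```

```bash
python3 - <<'E'
from plan import *
from workcell import *
import pickle
s=state(); r=R.from_quat(s['ee_rot']); print(s['ee_pos'],s['wrist_force'],s['t'])
N=np.array([-.5683,.0773,.8192]); m=np.array([.7098,-.048,.0633]); r1=frame(-N,[.135,.991,0])
plan(s['ee_pos'],r,m+.072*N,r1,4)
for n in ('top','scene'): cv2.imwrite(f'pics/{n}2.png',get_image(n)['img'])
d=get_image('wrist'); cv2.imwrite('pics/w2.png',d['img'])
pickle.dump((s['ee_pos'],s['ee_rot'],d['K'],d['T_tool_cam']),open('w2.pkl','wb'))
a=cv2.imread('pics/top2.png')[150:250,255:375]; b=cv2.imread('pics/scene2.png')[130:250,240:360]
cv2.imwrite('pics/p2.png',np.hstack([cv2.resize(cv2.imread('pics/w2.png'),(533,400))[:, :],np.vstack([cv2.resize(a,(240,200)),cv2.resize(b,(240,200))])]))
E
```

```text
[ 0.62389312 -0.03987761  0.16924722] [-2.35773808  0.08596569 -2.03310372] 2.95
step mm 16.271653643397006 deg 0.1927848509895476
[[[1.6, 0.1, 0.3], [-0.1, -0.2, 0.1]], [[1.6, 0.1, 0.2], [0.0, -0.1, 0.0]], [[1.6, 0.1, 0.3], [-0.1, -0.2, 0.1]], [[1.6, 0.1, 0.2], [-0.1, -0.2, 0.0]]]
```

View pics/p2.png

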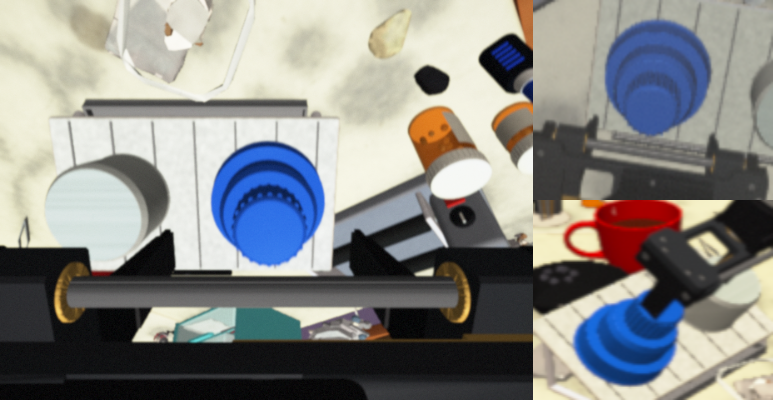

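```bash
cat > w.py <<'E'
from ov import *
import sys
N=np.array([-.5683,.0773,.8192])
E
python3 - <<'E'
from w import *
from workcell import *
s=state(); print(s['ee_pos'],s['ee_rot'],s['t'],s['qvel'].round(3))
loadw('w2.pkl')
m=np.array([.7098,-.048,.0633])
cb=[(circ(m+N*.104,.025,N),(0,0,255)),(circ(m+N*.066,.038,N),(0,255,0)),(circ(m,.052,N),(0,255,255))]
cv2.imwrite('pics/o4.png',draw('w','pics/w2.png',cb,(240,160,400,330),4,''))
E
```

```text
[ 0.62996807 -0.03984242  0.17949386] [ 0.03200041  0.4604019  -0.06210967  0.88495675] 3.1 [ 0.009 -0.004 -0.05   0.003 -0.012 -0.002]
```

View pics/o4.png

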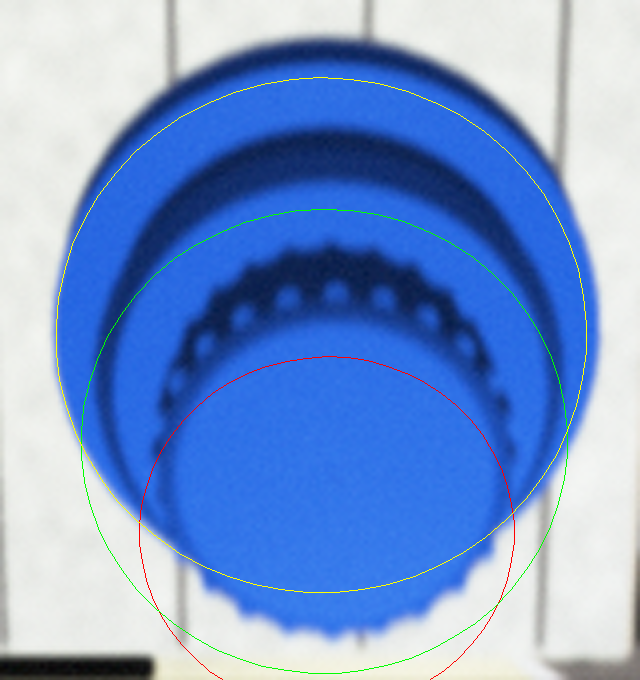

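```bash
cat > snapw.py <<'E'
from ov import *
from workcell import *
import sys
n=sys.argv[1]
s=state(); d=get_image('wrist'); cv2.imwrite(f'pics/{n}.png',d['img'])
pickle.dump((s['ee_pos'],s['ee_rot'],d['K'],d['T_tool_cam']),open(n+'.pkl','wb')); print(s['ee_pos'],s['ee_rot'],s['t'],s['wrist_force'],s['grip_width'])
E
python3 snapw.py w3; python3 - <<'E'
from w import *
loadw('w3.pkl')
m=np.array([.7098,-.048,.0633])
cb=[(circ(m+N*.104,.025,N),(0,0,255)),(circ(m+N*.066,.038,N),(0,255,0)),(circ(m,.052,N),(0,255,255))]
cv2.imwrite('pics/o5.png',draw('w','pics/w3.png',cb,(240,160,400,330),3.5,''))
E
```

```text
[ 0.62996807 -0.03984242  0.17949386] [ 0.03200041  0.4604019  -0.06210967  0.88495675] 3.1 [0.05972086 0.32773214 1.29716864] 1.0015999856965925
```

View pics/o5.png

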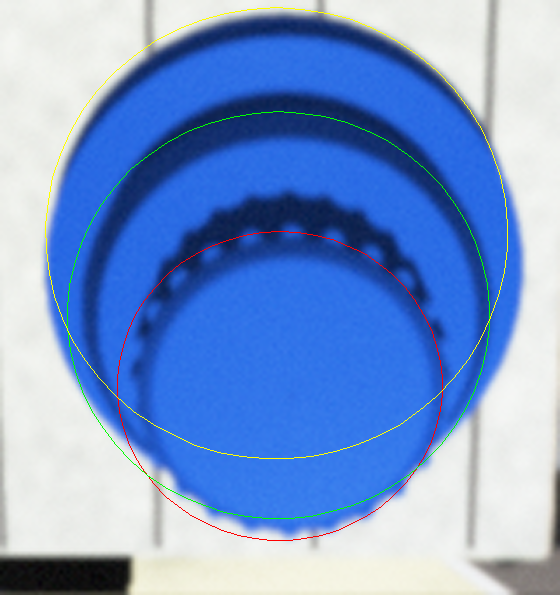

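```bash
python3 - <<'E'
from plan import *
from workcell import *
s=state(); r=R.from_quat(s['ee_rot'])
N=np.array([-.5683,.0773,.8192]); m=np.array([.7100,-.0465,.0633]); r1=frame(-N,[.135,.991,0])
plan(s['ee_pos'],r,m+.072*N,r1,5)
E
```

```text
step mm 14.001190834247712 deg 0.05809907927692244
[[[1.4, 0.1, -0.1], [0.0, 0.0, 0.0]], [[1.4, 0.1, 0.0], [-0.1, 0.1, 0.1]], [[1.4, 0.0, -0.1], [0.0, 0.0, 0.0]], [[1.4, 0.1, 0.0], [0.0, 0.0, 0.0]], [[1.4, 0.1, -0.1], [-0.1, 0.1, 0.1]]]
```

>>> jog_arm([
  [[1.4,0.1,-0.1],[0,0,0]],
  [[1.4,0.1,0],[0,0,0]],
  [[1.4,0,-0.1],[0,0,0]],
  [[1.4,0.1,0],[0,0,0]],
  [[1.4,0.1,-0.1],[0,0,0]],
])

```text
t: 3.57
ee_pos: [0.6704, -0.0407, 0.1224]
ee_rot: [0.032, 0.459, -0.062, 0.886]
wrist_force: [-0.3, -0.4, 1.5]
grip_width: 1.0
```

>>> jog_arm([
  [[0,0,0],[0,0,0]],
  [[0,0,0],[0,0,0]],
  [[0,0,0],[0,0,0]],
])

```text
t: 3.82
ee_pos: [0.6688, -0.0405, 0.1215]
ee_rot: [0.032, 0.459, -0.062, 0.886]
wrist_force: [0.5, 0.1, 0.3]
grip_width: 0.999
```

```bash
python3 snapw.py w4; python3 - <<'E'
from workcell import *
import cv2,numpy as np
a=get_image('scene')['img'][120:270,220:380]; b=get_image('top')['img'][140:240,260:380]
w=cv2.imread('pics/w4.png')[150:330]
cv2.imwrite('pics/p4.png',np.vstack([cv2.resize(w,(800,225)),np.hstack([cv2.resize(a,(400,375)),cv2.resize(b,(400,375))])]))
E
```

```text
[ 0.66879491 -0.04053264  0.12149036] [ 0.03155697  0.45939426 -0.06154194  0.88553581] 3.8167 [0.51781037 0.1444186  0.32754657] 0.999466210598735
```

View pics/p4.png

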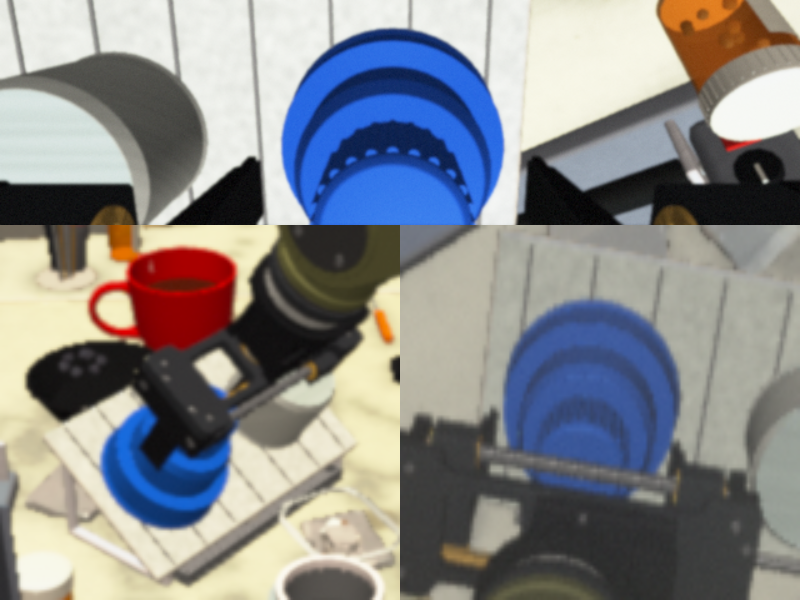

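>>> jog_arm([
  [[0,0,0],[0,0,0]],
  [[0,0,0],[0,0,0]],
  [[0,0,0],[0,0,0]],
  [[0,0,0],[0,0,0]],
  [[0,0,0],[0,0,0]],
], claw=0, newtons=40)

```text
t: 4.38
ee_pos: [0.6675, -0.0404, 0.1192]
ee_rot: [0.032, 0.461, -0.062, 0.885]
wrist_force: [0.7, 0.0, 0.2]
grip_width: 0.704
```

>>> jog_arm([
  [[0,0,0],[0,0,0]],
  [[0,0,0],[0,0,0]],
  [[0,0,0],[0,0,0]],
])

```text
t: 4.63
ee_pos: [0.6675, -0.0405, 0.1191]
ee_rot: [0.032, 0.461, -0.062, 0.885]
wrist_force: [-0.6, -0.2, 0.2]
grip_width: 0.521
```

>>> jog_arm([
  [[-0.3,0,0],[0,0,0]],
  [[-0.8,0,0],[0,0,0]],
  [[-1.0,0,0],[0,0,0]],
  [[-1.5,0,0],[0,0,0]],
  [[-1.5,0,0],[0,0,0]],
])

```text
t: 5.05
ee_pos: [0.6369, -0.036, 0.1605]
ee_rot: [0.032, 0.462, -0.061, 0.884]
wrist_force: [-0.1, -0.2, -2.1]
grip_width: 0.518
```

>>> jog_arm([
  [[-2,0,0],[0,0,0]],
  [[-2,0,0],[0,0,0]],
  [[-2,0,0],[0,0,0]],
  [[-2,0,0],[0,0,0]],
  [[-1,0,0],[0,0,0]],
])

```text
t: 5.47
ee_pos: [0.5865, -0.0289, 0.2373]
ee_rot: [0.032, 0.46, -0.061, 0.885]
wrist_force: [0.8, 0.1, -1.5]
grip_width: 0.521
```

>>> jog_arm([
  [[0,0,0],[0,0,0]],
  [[0,0,0],[0,0,0]],
  [[0,0,0],[0,0,0]],
])

```text
t: 5.72
ee_pos: [0.5869, -0.0291, 0.2332]
ee_rot: [0.032, 0.462, -0.061, 0.884]
wrist_force: [-0.4, -1.0, -2.2]
grip_width: 0.522
```

```bash
python3 snapw.py w5; python3 - <<'E'
from workcell import *
import cv2,numpy as np
A=[]
for n in ('scene','top'):
    a=get_image(n)['img']; cv2.imwrite(f'pics/{n}5.png',a); A.append(a)
w=cv2.imread('pics/w5.png')
cv2.imwrite('pics/p5.png',np.hstack([cv2.resize(w,(400,300)),cv2.resize(A[0][60:360,150:550],(400,300))]))
E
```

```text
[ 0.58691133 -0.02909312  0.23320825] [ 0.03173256  0.46150444 -0.06148491  0.88443558] 5.7167 [-0.43283115 -0.96493004 -2.21334984] 0.5222095200639914
```

View pics/p5.png

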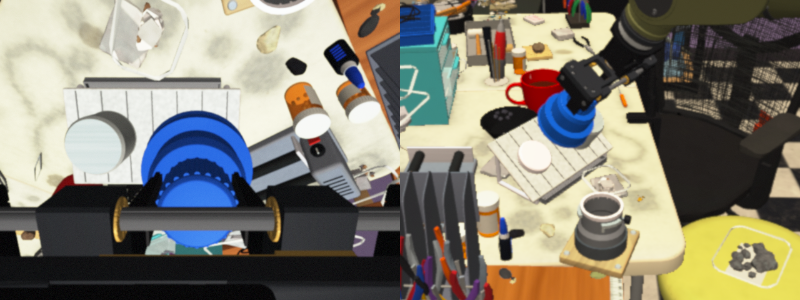

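```bash
python3 - <<'E'
from plan import *
for n in E:
    Rm=R.from_rotvec(E[n][0]).as_matrix(); print(n,-Rm.T@E[n][1],Rm[2])
r=R.from_quat([0.03173256,0.46150444,-0.06148491,0.88443558])
rg=R.from_quat([.032,.461,-.062,.885]); 
for m in ([.710,-.0465,.0633],[.7098,-.048,.0633]): print(rg.inv().apply(np.array(m)-[.6675,-.0405,.1191]))
from workcell import *; print(state()['qpos'])
E
```

```text
scene [0.14174012 0.70365519 0.6863575 ] [ 0.4387677  -0.70069051 -0.56259729]
top [ 0.47248113 -0.02274686  0.96609484] [ 0.12129996 -0.01994251 -0.99241555]
[7.03258463e-02 1.84007020e-06 3.18831218e-03]
[ 0.07033262 -0.0015114   0.00319661]
[-1.41530970e-01 -3.91294166e-01  2.17140665e+00  1.74383236e-03
  7.53247905e-01 -1.57486113e+00]
```

```bash
python3 - <<'E'
from plan import *
from workcell import *
s=state(); r=R.from_quat(s['ee_rot'])
r1=frame([0,0,-1],[0,1,0])
plan(s['ee_pos'],r,[.4887,.0532,.215],r1,10)
E
```

```text
step mm 12.952119545874396 deg 3.5712287620970757
[[[-0.5, 0.7, -1.0], [-0.8, 3.5, 0.2]], [[-0.4, 0.7, -1.0], [-0.7, 3.5, 0.3]], [[-0.3, 0.7, -1.0], [-0.8, 3.4, 0.2]], [[-0.3, 0.7, -1.1], [-0.8, 3.5, 0.3]], [[-0.2, 0.8, -1.0], [-0.7, 3.5, 0.2]]]
[[[-0.2, 0.7, -1.1], [-0.8, 3.5, 0.3]], [[-0.1, 0.8, -1.0], [-0.8, 3.5, 0.2]], [[0.0, 0.8, -1.0], [-0.7, 3.4, 0.3]], [[0.1, 0.8, -1.0], [-0.8, 3.5, 0.2]], [[0.1, 0.8, -1.0], [-0.8, 3.5, 0.2]]]
```

>>> jog_arm([
  [[-0.5,0.7,-1.0],[-0.8,3.5,0.2]],
  [[-0.4,0.7,-1.0],[-0.7,3.5,0.3]],
  [[-0.3,0.7,-1.0],[-0.8,3.4,0.2]],
  [[-0.3,0.7,-1.1],[-0.8,3.5,0.3]],
  [[-0.2,0.8,-1.0],[-0.7,3.5,0.2]],
])

```text
t: 6.28
ee_pos: [0.5381, 0.0127, 0.2245]
ee_rot: [0.016, 0.592, -0.031, 0.805]
wrist_force: [0.5, -0.7, -2.6]
grip_width: 0.521
```

>>> jog_arm([
  [[-0.2,0.7,-1.1],[-0.8,3.5,0.3]],
  [[-0.1,0.8,-1.0],[-0.8,3.5,0.2]],
  [[0.0,0.8,-1.0],[-0.7,3.4,0.3]],
  [[0.1,0.8,-1.0],[-0.8,3.5,0.2]],
  [[0.1,0.8,-1.0],[-0.8,3.5,0.2]],
])

```text
t: 6.7
ee_pos: [0.4896, 0.0538, 0.2157]
ee_rot: [-0.001, 0.707, -0.0, 0.707]
wrist_force: [0.0, 0.8, -1.5]
grip_width: 0.52
```

>>> jog_arm([
  [[0,0,0],[0,0,0]],
  [[0,0,0],[0,0,0]],
  [[0,0,0],[0,0,0]],
])

```text
t: 6.95
ee_pos: [0.49, 0.0532, 0.216]
ee_rot: [-0.001, 0.706, -0.0, 0.708]
wrist_force: [-0.6, 0.3, -2.5]
grip_width: 0.517
```

```bash
python3 snapw.py w6; python3 - <<'E'
from workcell import *
import cv2,numpy as np
A=[]
for n in ('scene','top'):
    a=get_image(n)['img']; cv2.imwrite(f'pics/{n}6.png',a); A.append(a)
w=cv2.imread('pics/w6.png')
s=state(); print(s['ee_pos'],s['ee_rot'],s['qpos'],s['t'])
cv2.imwrite('pics/p6.png',np.hstack([cv2.resize(A[1][220:370,190:340],(400,400)),cv2.resize(A[0][180:330,270:420],(400,400))]))
E
```

```text
[0.49000031 0.05322541 0.21599761] [-5.81068607e-04  7.05780034e-01 -4.91356494e-04  7.08430635e-01] 6.95 [-0.59063968  0.3375658  -2.48402578] 0.5169799501289063
[0.48973427 0.0531457  0.21649772] [-3.91076619e-04  7.05750944e-01 -5.49304777e-04  7.08459702e-01] [-1.34297975e-04 -2.37133453e-01  1.99263444e+00 -1.35380156e-03
  1.38226104e+00 -1.57045567e+00] 7.1
```

View pics/p6.png

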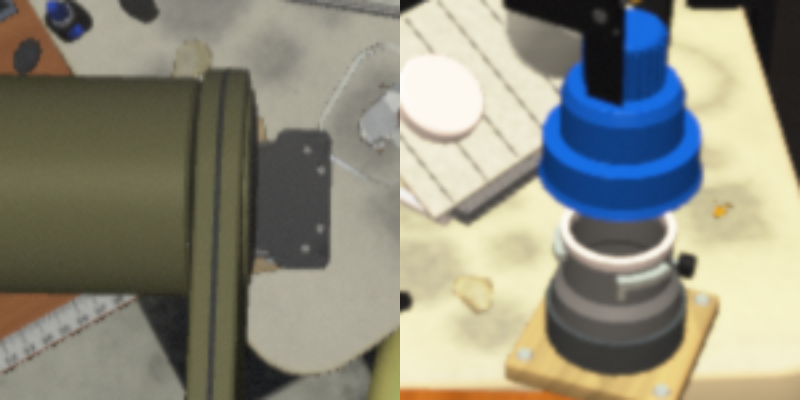

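View pics/w6.png

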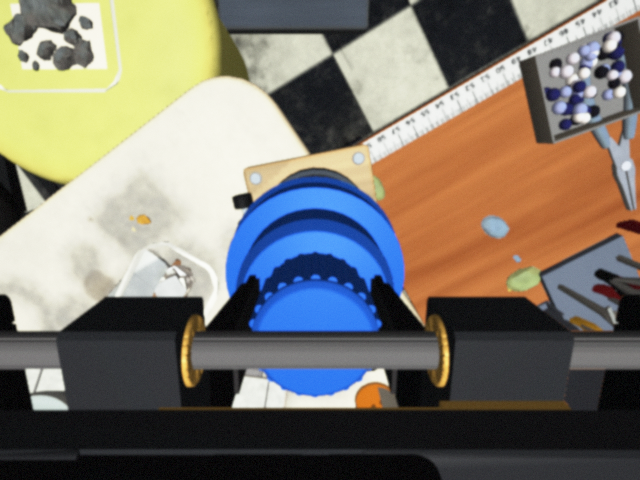

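```bash
cat > bw.py <<'E'
from ov import *
import sys
name,L,yo,zo=sys.argv[1],float(sys.argv[2]),float(sys.argv[3]),float(sys.argv[4])
p,q,Kw,T=pickle.load(open(name+'.pkl','rb')); C=np.linalg.inv(T); K['t']=Kw; E['t']=(cv2.Rodrigues(C[:3,:3])[0].ravel(),C[:3,3])
cc=lambda h,r:circ((L-h,yo,zo),r,(1,0,0))
cur=[(cc(.104,.025),(0,0,255)),(cc(.066,.038),(0,255,0)),(cc(.030,.049),(0,255,255)),(cc(0,.052),(255,255,255)),(cc(.066,.025),(255,0,255))]
cv2.imwrite('pics/'+sys.argv[5],draw('t','pics/'+name+'.png',cur,(210,160,420,410),3,''))
E
python3 bw.py w6 .0703 0 .003 o6.png
```

```text
(no output)
```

View pics/o6.png

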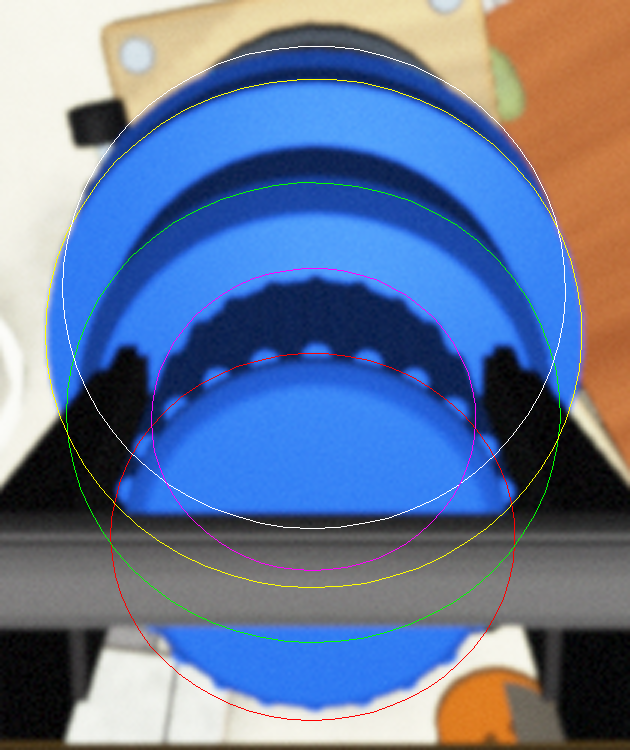

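```bash
python3 - <<'E'
from ov import *
b=np.array([.4927,.0532]); z=.2162-.0703
cur=[(circ((*b,z),.052),(255,255,255)),(circ((*b,z+.03),.049),(0,255,255)),(circ((*b,z+.066),.038),(0,255,0)),(circ((.4917,.0532,.105),.037),(0,0,255)),(circ((.4917,.0532,.105),.032),(0,0,255))]
cv2.imwrite('pics/o7.png',draw('scene','pics/scene6.png',cur,(310,190,390,310),6,''))
E
```

```text
(no output)
```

View pics/o7.png

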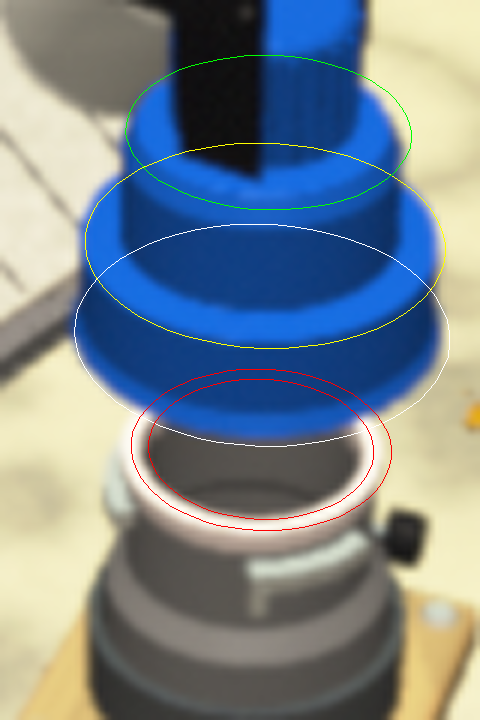

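```bash
python3 - <<'E'
import cv2,numpy as np
f,roi='pics/scene6.png',(316,205,390,300)
im=cv2.imread(f)[roi[1]:roi[3],roi[0]:roi[2]]; s=8
im=cv2.resize(im,None,fx=s,fy=s,interpolation=cv2.INTER_CUBIC)
for k in range(roi[0]//5*5+5,roi[2],5):
    x=int((k-roi[0]+.5)*s); cv2.line(im,(x,0),(x,im.shape[0]),(0,255,255),1); cv2.putText(im,str(k),(x,10),0,.35,(0,0,255))
for k in range(roi[1]//5*5+5,roi[3],5):
    x=int((k-roi[1]+.5)*s); cv2.line(im,(0,x),(im.shape[1],x),(0,255,255),1); cv2.putText(im,str(k),(0,x),0,.35,(0,0,255))
cv2.imwrite('pics/g6.png',im[:600]); cv2.imwrite('pics/g6b.png',im[200:])
E
```

```text
(no output)
```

View pics/g6.png

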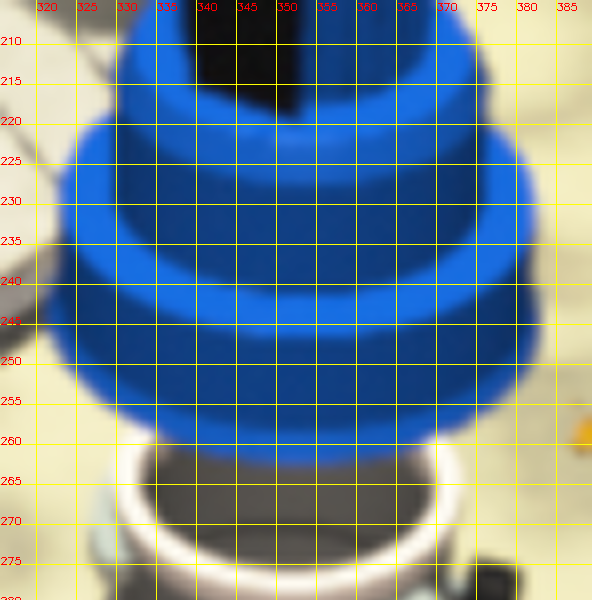

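```bash
python3 - <<'E'
from ov import *
b=np.array([.4927,.0532]); z=.2165-.0703
def ext(c,r): 
    q=proj('scene',circ(c,r)); return np.array([q[:,0].min(),q[:,0].max(),q[:,1].max()])
print('skirt',ext((*b,z+.03),.049)-[322.7,382.3,246.3]); print('mouth',ext((*b,z),.052)-[321.2,383,261.8])
for c in ((.4917,.0532),(.4937,.0532),(.4917,.0552),(.4937,.0552),(.4927,.0562)):
    print('ring',c,ext((*c,.105),.037)-[330,372.5,278.6], ext((*c,.105),.032)-[333,369.5,275.3])
E
```

```text
skirt [0.97467054 1.44094124 1.08312472]
mouth [0.73386684 1.50706769 1.91722403]
ring (0.4917, 0.0532) [ 1.35507409  2.25281195 -0.65620812] [1.28601032 2.31477489 0.71096305]
ring (0.4937, 0.0532) [ 0.35391987  1.21096635 -1.06508144] [0.28222596 1.27580626 0.30580477]
ring (0.4917, 0.0552) [0.74371656 1.70654301 0.00595834] [0.67912004 1.7641642  1.36714002]
ring (0.4937, 0.0552) [-0.25836434  0.66364863 -0.40418974] [-0.32559903  0.72415529  0.96072427]
ring (0.4927, 0.0562) [-0.06415838  0.91083866  0.13231814] [-0.12783785  0.96772975  1.49236651]
```

>>> jog_arm([
  [[1.2,0.1,-0.1],[0,0.2,0]],
  [[1.2,0,0],[0,0,0]],
  [[1.2,0,0],[0,0,0]],
  [[0.6,0,0],[0,0,0]],
  [[0,0,0],[0,0,0]],
])

```text
t: 7.52
ee_pos: [0.4868, 0.0544, 0.1712]
ee_rot: [-0.001, 0.709, -0.0, 0.705]
wrist_force: [0.4, -0.2, -2.6]
grip_width: 0.52
```

>>> jog_arm([
  [[0,0,0],[0,0,0]],
  [[0,0,0],[0,0,0]],
])

```text
t: 7.68
ee_pos: [0.4889, 0.0544, 0.1747]
ee_rot: [-0.001, 0.707, -0.0, 0.707]
wrist_force: [-0.1, 1.4, -1.2]
grip_width: 0.52
```

```bash
cat > st.py <<'E'
from workcell import *
import cv2,sys
import numpy as np
from scipy.spatial.transform import Rotation as R
s=state(); M=R.from_quat(s['ee_rot']).as_matrix(); print('t',round(s['t'],2),'pos',s['ee_pos'].round(4),'x',M[:,0].round(4),'yaw_y',np.degrees(np.arctan2(M[1,1],M[0,1])).round(1),'F',s['wrist_force'].round(1),'M',s['moment'].round(2),'q6',s['qpos'][5].round(3),'g',round(s['grip_width'],3))
print('mouth',(s['ee_pos']+M@[.0703,0,.003]).round(4))
if len(sys.argv)>1:
    a=get_image('scene')['img'][190:340,280:430]; cv2.imwrite('pics/'+sys.argv[1],cv2.resize(a,(600,600),interpolation=cv2.INTER_CUBIC))
E
python3 st.py s7.png
```

```text
t 7.68 pos [0.4889 0.0544 0.1747] x [-2.0e-04 -1.2e-03 -1.0e+00] yaw_y 90.0 F [-0.1  1.4 -1.2] M [ 0.1  -0.21 -0.01] q6 -1.568 g 0.52
mouth [0.4919 0.0544 0.1044]
```

View pics/s7.png

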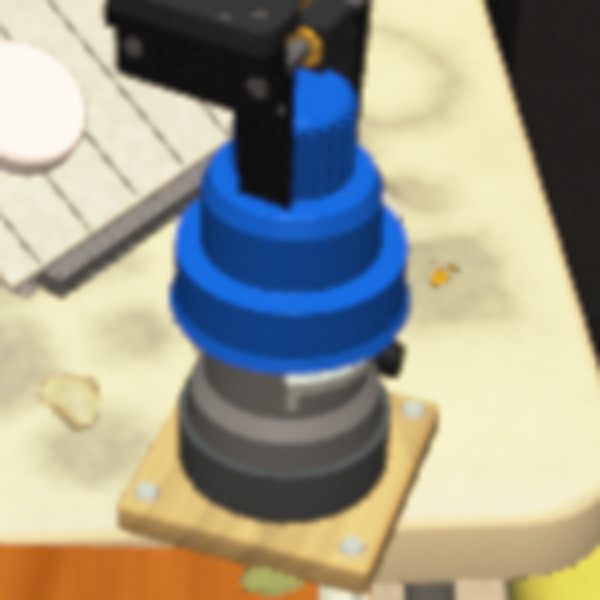

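```bash
python3 - <<'E'
from ov import *
def ext(c,r): 
    q=proj('scene',circ(c,r)); return np.array([q[:,0].min(),q[:,0].max()]).mean()
for c in ((.4917,.0532),(.4927,.0532),(.4917,.0542)): print([round(ext((*c,z),r),2) for z,r in ((.046,.0475),(.03,.0475),(.104,.052),(.134,.049))], proj('scene',[(*c,.1)]))
E
```

```text
[np.float64(352.18), np.float64(351.94), np.float64(353.07), np.float64(353.54)] [[352.95019149 266.34448555]]
[np.float64(351.68), np.float64(351.45), np.float64(352.55), np.float64(353.02)] [[352.44122325 266.15262744]]
[np.float64(351.9), np.float64(351.67), np.float64(352.78), np.float64(353.24)] [[352.66204184 266.65489346]]
```

>>> jog_arm([
  [[0.3,0,0.05],[0,0,0]],
  [[0.3,0,0],[0,0,0]],
  [[0,0,0],[0,0,0]],
])

```text
t: 7.98
ee_pos: [0.4889, 0.0545, 0.168]
ee_rot: [-0.001, 0.708, -0.0, 0.707]
wrist_force: [-0.6, -0.4, -2.6]
grip_width: 0.519
```

```bash
python3 st.py
```

```text
t 7.98 pos [0.4889 0.0545 0.168 ] x [-0.0013 -0.0012 -1.    ] yaw_y 90.0 F [-0.6 -0.4 -2.6] M [ 0.13 -0.14 -0.01] q6 -1.568 g 0.519
mouth [0.4918 0.0544 0.0977]
```

>>> jog_arm([
  [[0.3,0,0],[0,0,0]],
  [[0.3,0,0],[0,0,0]],
  [[0.3,0,0],[0,0,0]],
  [[0,0,0],[0,0,0]],
])

```text
t: 8.32
ee_pos: [0.4886, 0.0544, 0.1585]
ee_rot: [-0.001, 0.708, -0.0, 0.706]
wrist_force: [-0.1, -0.6, -2.4]
grip_width: 0.52
```

```bash
python3 st.py
```

```text
t 8.32 pos [0.4886 0.0544 0.1585] x [-0.0022 -0.0012 -1.    ] yaw_y 90.0 F [-0.1 -0.6 -2.4] M [ 0.12 -0.15 -0.01] q6 -1.568 g 0.52
mouth [0.4915 0.0543 0.0882]
```

>>> jog_arm([
  [[0.2,0,0],[0,0,0]],
  [[0,0,0],[0,0,0]],
  [[0,0,0],[0,0,0]],
])

```text
t: 8.57
ee_pos: [0.4891, 0.0544, 0.1574]
ee_rot: [-0.001, 0.707, -0.0, 0.707]
wrist_force: [0.8, 0.0, -2.3]
grip_width: 0.522
```

>>> jog_arm([
  [[0.2,0,0],[0,0,0]],
  [[0,0,0],[0,0,0]],
  [[0,0,0],[0,0,0]],
])

```text
t: 8.82
ee_pos: [0.4897, 0.0544, 0.1565]
ee_rot: [-0.001, 0.707, -0.0, 0.707]
wrist_force: [-1.0, -0.9, 3.1]
grip_width: 0.521
```

```bash
python3 st.py s8.png
```

```text
t 8.82 pos [0.4897 0.0544 0.1565] x [ 7.0e-04 -1.2e-03 -1.0e+00] yaw_y 90.0 F [-1.  -0.9  3.1] M [ 0.11  0.11 -0.01] q6 -1.568 g 0.521
mouth [0.4927 0.0543 0.0862]
```

View pics/s8.png

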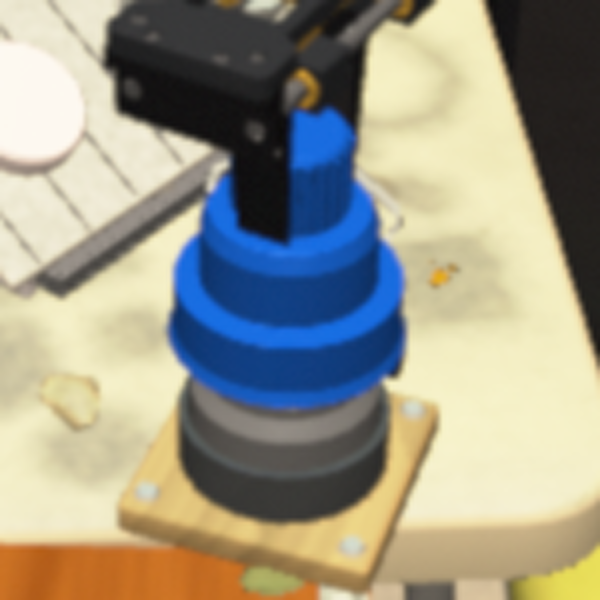

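>>> jog_arm([
  [[0.0,0.035,0],[7,0,0]],
  [[0,0.035,0],[7,0,0]],
  [[0,0.035,0],[7,0,0]],
  [[0,0,0],[0,0,0]],
])

```text
t: 9.2
ee_pos: [0.4897, 0.0556, 0.1559]
ee_rot: [0.129, 0.695, -0.13, 0.695]
wrist_force: [-0.1, 0.6, 1.5]
grip_width: 0.522
```

```bash
python3 st.py
```

```text
t 9.2 pos [0.4897 0.0556 0.1559] x [ 7.e-04 -9.e-04 -1.e+00] yaw_y 68.9 F [-0.1  0.6  1.5] M [ 0.11 -0.19 -0.13] q6 -1.198 g 0.522
mouth [0.4926 0.0545 0.0856]
```

>>> jog_arm([
  [[0.0,0.035,0],[7,0,0]],
  [[0,0.035,0],[7,0,0]],
  [[0,0.035,0],[7,0,0]],
  [[0,0,0],[0,0,0]],
])

```text
t: 9.53
ee_pos: [0.4893, 0.0564, 0.1546]
ee_rot: [0.252, 0.661, -0.254, 0.66]
wrist_force: [0.2, -0.9, -2.1]
grip_width: 0.519
```

```bash
python3 st.py
```

```text
t 9.53 pos [0.4893 0.0564 0.1546] x [-0.0019 -0.0013 -1.    ] yaw_y 48.1 F [ 0.2 -0.9 -2.1] M [ 0.03 -0.17 -0.  ] q6 -0.832 g 0.519
mouth [0.4914 0.0543 0.0843]
```

>>> jog_arm([
  [[0.2,0,0],[0,0,0]],
  [[0.2,0,0],[0,0,0]],
  [[0.2,0,0],[0,0,0]],
  [[0,0,0],[0,0,0]],
])

```text
t: 9.87
ee_pos: [0.4895, 0.0563, 0.1488]
ee_rot: [0.252, 0.661, -0.253, 0.66]
wrist_force: [0.4, -0.3, -2.7]
grip_width: 0.52
```

```bash
python3 st.py s9.png
```

```text
t 9.87 pos [0.4895 0.0563 0.1488] x [-0.0015 -0.0012 -1.    ] yaw_y 48.1 F [ 0.4 -0.3 -2.7] M [-0.01 -0.07  0.04] q6 -0.833 g 0.52
mouth [0.4916 0.0543 0.0785]
```

View pics/s9.png

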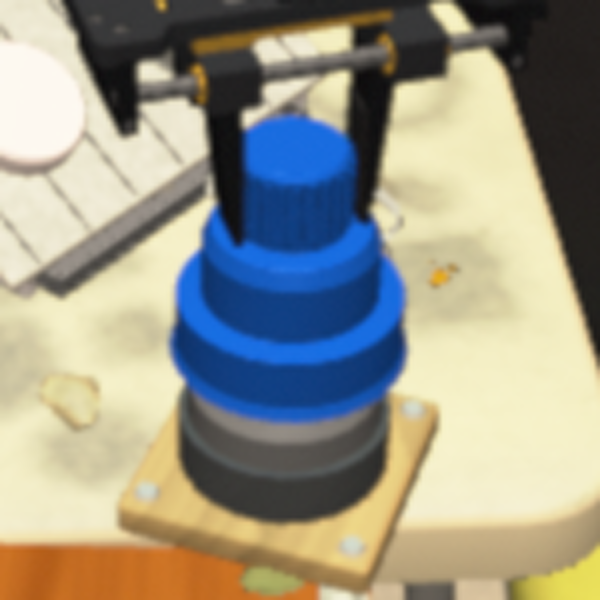

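>>> jog_arm([
  [[0.2,0,0],[0,0,0]],
  [[0.2,0,0],[0,0,0]],
  [[0.2,0,0],[0,0,0]],
  [[0,0,0],[0,0,0]],
  [[0,0,0],[0,0,0]],
])

```text
t: 10.33
ee_pos: [0.4901, 0.0563, 0.1448]
ee_rot: [0.253, 0.66, -0.254, 0.66]
wrist_force: [-3.8, -0.6, 6.4]
grip_width: 0.518
```

```bash
python3 st.py
```

```text
t 10.33 pos [0.4901 0.0563 0.1448] x [-1.0e-04 -1.3e-03 -1.0e+00] yaw_y 48.0 F [-3.8 -0.6  6.4] M [0.07 0.56 0.04] q6 -0.832 g 0.518
mouth [0.4923 0.0542 0.0745]
```

>>> jog_arm([
  [[0.15,-0.03,-0.04],[0,0,0]],
  [[0.1,0,0],[0,0,0]],
  [[0,0,0],[0,0,0]],
  [[0,0,0],[0,0,0]],
])

```text
t: 10.67
ee_pos: [0.4901, 0.0563, 0.143]
ee_rot: [0.253, 0.66, -0.253, 0.661]
wrist_force: [-3.9, -0.5, 7.1]
grip_width: 0.522
```

```bash
python3 st.py
```

```text
t 10.67 pos [0.4901 0.0563 0.143 ] x [ 0.0012 -0.0014 -1.    ] yaw_y 48.0 F [-3.9 -0.5  7.1] M [0.02 0.53 0.01] q6 -0.832 g 0.522
mouth [0.4924 0.0542 0.0727]
```

>>> jog_arm([
  [[0.1,0,0],[0,0,0]],
  [[0.1,0,0],[0,0,0]],
  [[0,0,0],[0,0,0]],
  [[0,0,0],[0,0,0]],
])

```text
t: 11.0
ee_pos: [0.4902, 0.0563, 0.1419]
ee_rot: [0.253, 0.66, -0.253, 0.661]
wrist_force: [-6.0, -1.2, 11.5]
grip_width: 0.515
```

```bash
python3 st.py
```

```text
t 11.0 pos [0.4902 0.0563 0.1419] x [ 0.0013 -0.0015 -1.    ] yaw_y 48.0 F [-6.  -1.2 11.5] M [0.01 0.95 0.09] q6 -0.832 g 0.515
mouth [0.4925 0.0542 0.0716]
```

>>> jog_arm([
  [[0,0.03,0],[6,0,0]],
  [[0,0.03,0],[6,0,0]],
  [[0,0.03,0],[6,0,0]],
  [[0,0.03,0],[6,0,0]],
  [[0,0,0],[0,0,0]],
])

```text
t: 11.42
ee_pos: [0.4925, 0.0571, 0.1421]
ee_rot: [0.387, 0.591, -0.385, 0.594]
wrist_force: [-0.2, 0.0, 9.5]
grip_width: 0.524
```

```bash
python3 st.py s10.png
```

```text
t 11.42 pos [0.4925 0.0571 0.1421] x [ 0.0052 -0.0013 -1.    ] yaw_y 23.8 F [-0.2  0.   9.5] M [-0.01  0.17 -0.12] q6 -0.408 g 0.524
mouth [0.4941 0.0543 0.0718]
```

View pics/s10.png

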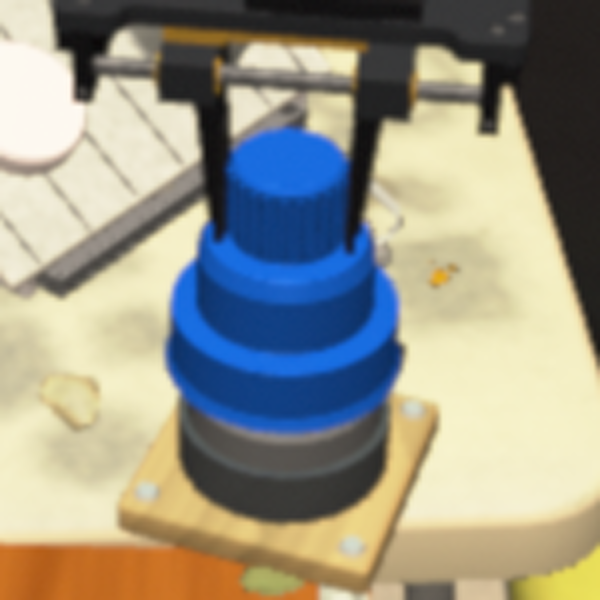

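>>> jog_arm([
  [[0,0.03,0],[6,0,0]],
  [[0,0.03,0],[6,0,0]],
  [[0,0.03,0],[6,0,0]],
  [[0,0,0],[0,0,0]],
])

```text
t: 11.8
ee_pos: [0.4933, 0.0573, 0.1421]
ee_rot: [0.475, 0.523, -0.473, 0.526]
wrist_force: [-0.2, -0.9, 8.3]
grip_width: 0.52
```

```bash
python3 st.py
```

```text
t 11.8 pos [0.4933 0.0573 0.1421] x [ 0.0051 -0.0015 -1.    ] yaw_y 5.8 F [-0.2 -0.9  8.3] M [-0.08  0.2  -0.2 ] q6 -0.093 g 0.52
mouth [0.494  0.0542 0.0718]
```

>>> jog_arm([
  [[0,0.03,0],[6,0,0]],
  [[0,0.03,0],[6,0,0]],
  [[0,0,0],[0,0,0]],
])

```text
t: 12.05
ee_pos: [0.4936, 0.0586, 0.1419]
ee_rot: [0.527, 0.472, -0.525, 0.473]
wrist_force: [-1.6, 2.9, 8.9]
grip_width: 0.525
```

```bash
python3 st.py
```

```text
t 12.05 pos [0.4936 0.0586 0.1419] x [ 0.0043  0.0014 -1.    ] yaw_y -6.1 F [-1.6  2.9  8.9] M [0.74 0.32 0.03] q6 0.116 g 0.525
mouth [0.4936 0.0557 0.0716]
```

>>> jog_arm([
  [[0,0.02,0],[6,0,0]],
  [[0,0,0],[0,0,0]],
])

```text
t: 12.22
ee_pos: [0.4944, 0.0603, 0.142]
ee_rot: [0.553, 0.445, -0.547, 0.444]
wrist_force: [0.7, 9.5, 8.2]
grip_width: 0.518
```

```bash
python3 st.py
```

```text
t 12.22 pos [0.4944 0.0603 0.142 ] x [ 0.0063  0.0055 -1.    ] yaw_y -12.1 F [0.7 9.5 8.2] M [ 1.78 -0.08  0.18] q6 0.22 g 0.518
mouth [0.4942 0.0578 0.0717]
```

```bash
python3 st.py s11.png
```

```text
t 12.22 pos [0.4944 0.0603 0.142 ] x [ 0.0063  0.0055 -1.    ] yaw_y -12.1 F [0.7 9.5 8.2] M [ 1.78 -0.08  0.18] q6 0.22 g 0.518
mouth [0.4942 0.0578 0.0717]
```

View pics/s11.png

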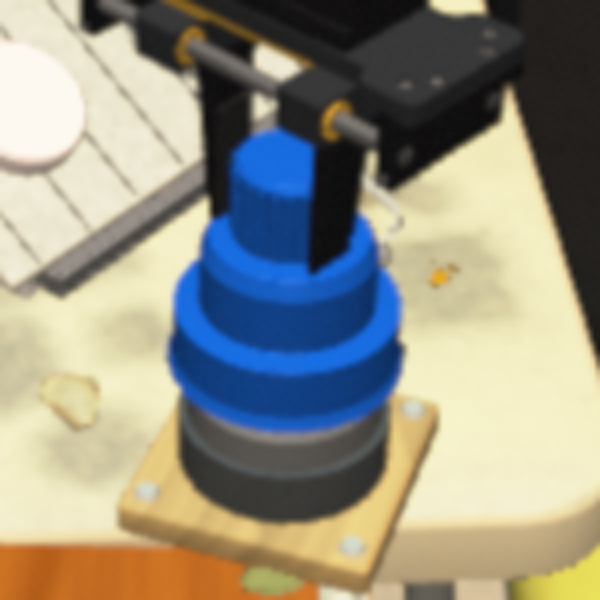

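>>> jog_arm([
  [[0,0,0],[5,0,0]],
  [[0,0,0],[0,0,0]],
])

```text
t: 12.43
ee_pos: [0.4952, 0.0611, 0.1424]
ee_rot: [0.573, 0.42, -0.565, 0.42]
wrist_force: [3.3, 11.1, 6.6]
grip_width: 0.522
```

```bash
python3 st.py s12.png
```

```text
t 12.43 pos [0.4952 0.0611 0.1424] x [ 0.0086  0.0072 -0.9999] yaw_y -17.1 F [ 3.3 11.1  6.6] M [ 2.24 -0.54  0.21] q6 0.307 g 0.522
mouth [0.495  0.0588 0.072 ]
```

View pics/s12.png

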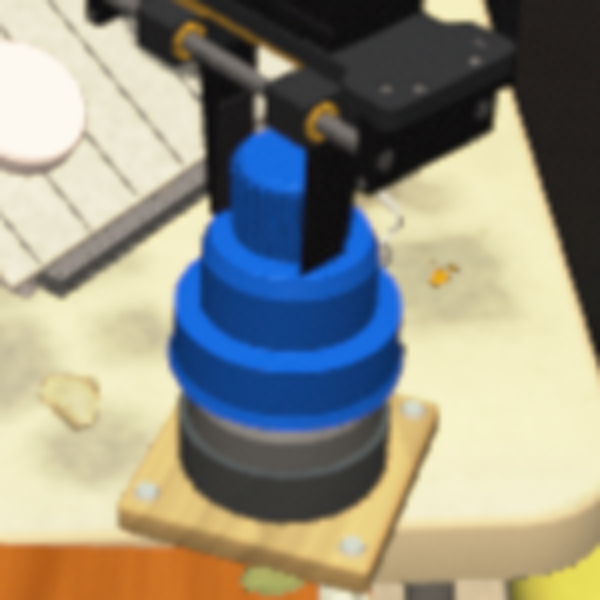

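>>> jog_arm([
  [[0,-0.06,-0.19],[0,0,0]],
  [[0,0,0],[0,0,0]],
  [[0,0,0],[0,0,0]],
])

```text
t: 12.73
ee_pos: [0.4952, 0.0617, 0.1424]
ee_rot: [0.571, 0.42, -0.565, 0.422]
wrist_force: [3.1, 6.9, 6.6]
grip_width: 0.52
```

```bash
python3 st.py
```

```text
t 12.73 pos [0.4952 0.0617 0.1424] x [ 0.0086  0.0036 -1.    ] yaw_y -16.9 F [3.1 6.9 6.6] M [ 1.33 -0.53  0.23] q6 0.308 g 0.52
mouth [0.495  0.059  0.0721]
```

>>> jog_arm([
  [[0,0,-0.1],[6,0,0]],
  [[0,0,-0.1],[0,0,0]],
  [[0,0,0],[0,0,0]],
])

```text
t: 12.98
ee_pos: [0.4965, 0.0636, 0.1428]
ee_rot: [0.593, 0.39, -0.586, 0.391]
wrist_force: [3.3, 6.4, 7.2]
grip_width: 0.513
```

```bash
python3 st.py s13.png
```

```text
t 12.98 pos [0.4965 0.0636 0.1428] x [ 0.0101  0.0038 -0.9999] yaw_y -23.0 F [3.3 6.4 7.2] M [ 1.41 -0.74  0.1 ] q6 0.418 g 0.513
mouth [0.4961 0.0611 0.0725]
```

>>> jog_arm([
  [[-0.2,0,0],[0,0,0]],
  [[-0.2,0,0],[0,0,0]],
  [[0,0,0],[0,0,0]],
  [[0,0,0],[0,0,0]],
])

```text
t: 13.37
ee_pos: [0.4961, 0.0636, 0.1441]
ee_rot: [0.593, 0.39, -0.586, 0.391]
wrist_force: [9.9, 7.9, -4.7]
grip_width: 0.519
```

```bash
python3 st.py
```

```text
t 13.37 pos [0.4961 0.0636 0.1441] x [ 0.0098  0.0042 -0.9999] yaw_y -22.9 F [ 9.9  7.9 -4.7] M [ 1.37 -1.91  0.22] q6 0.417 g 0.519
mouth [0.4956 0.0612 0.0738]
```

>>> jog_arm([
  [[0.15,0.1,-0.26],[0,0,0]],
  [[0,0,0],[0,0,0]],
  [[0,0,0],[0,0,0]],
])

```text
t: 13.62
ee_pos: [0.4967, 0.0642, 0.1438]
ee_rot: [0.591, 0.39, -0.588, 0.392]
wrist_force: [1.0, 2.9, 4.4]
grip_width: 0.514
```

```bash
python3 st.py
```

```text
t 13.62 pos [0.4967 0.0642 0.1438] x [ 5.2e-03  5.0e-04 -1.0e+00] yaw_y -22.9 F [1.  2.9 4.4] M [ 0.42 -0.26  0.14] q6 0.421 g 0.514
mouth [0.4959 0.0615 0.0735]
```

>>> jog_arm([
  [[0,0,0],[0,0,0]],
  [[0,0,0],[0,0,0]],
  [[0,0,0],[0,0,0]],
  [[0,0,0],[0,0,0]],
  [[0,0,0],[0,0,0]],
], claw=80)

```text
t: 14.03
ee_pos: [0.4939, 0.0636, 0.1417]
ee_rot: [-0.589, -0.391, 0.59, -0.39]
wrist_force: [-3.4, 1.6, 5.1]
grip_width: 0.781
```

```bash
python3 st.py s14.png; python3 snapw.py w14
```

```text
t 14.03 pos [0.4939 0.0636 0.1417] x [-2.3e-03 -3.0e-04 -1.0e+00] yaw_y -23.0 F [-3.4  1.6  5.1] M [ 0.18  0.38 -0.03] q6 0.422 g 0.781
mouth [0.4926 0.0608 0.0714]
[0.49359843 0.06370374 0.1415252 ] [-0.58869908 -0.39088063  0.590544   -0.38974801] 14.0833 [-3.44785005  2.34543276  5.04530702] 0.7922395899944329
```

View pics/s14.png

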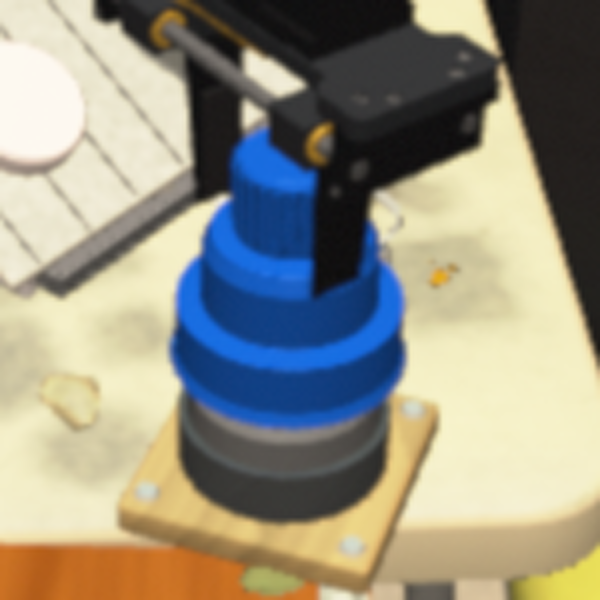

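View pics/w14.png

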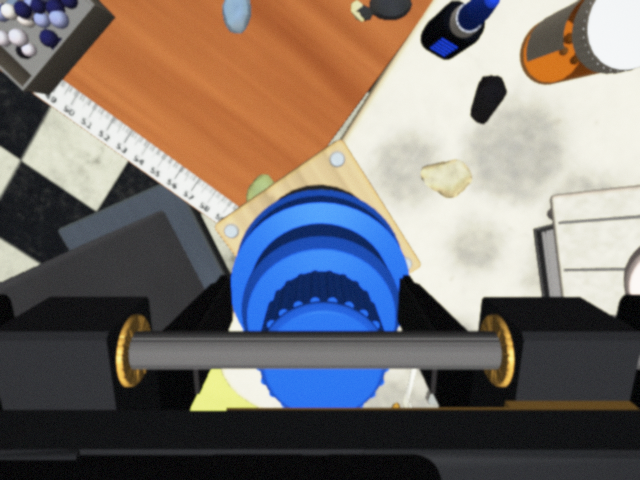

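>>> jog_arm([
  [[-0.3,0,0],[0,0,0]],
  [[-0.3,0,0],[0,0,0]],
  [[0,0,0],[0,0,0]],
  [[0,0,0],[0,0,0]],
])

```text
t: 14.47
ee_pos: [0.4942, 0.0632, 0.1472]
ee_rot: [-0.589, -0.39, 0.59, -0.391]
wrist_force: [0.1, -0.0, 0.5]
grip_width: 0.799
```

```bash
python3 st.py s15.png; python3 snapw.py w15; python3 bw.py w15 .071 0 .004 o15.png
```

```text
t 14.47 pos [0.4942 0.0632 0.1472] x [-0.0011 -0.0013 -1.    ] yaw_y -23.0 F [ 0.1 -0.   0.5] M [-0.04 -0.09  0.  ] q6 0.422 g 0.799
mouth [0.493  0.0604 0.0769]
[0.4941767  0.06326736 0.14704586] [-0.58895368 -0.39026007  0.5902073  -0.39049453] 14.5167 [-0.48864853 -0.08298229 -0.22993449] 0.799909844911927
```

View pics/o15.png

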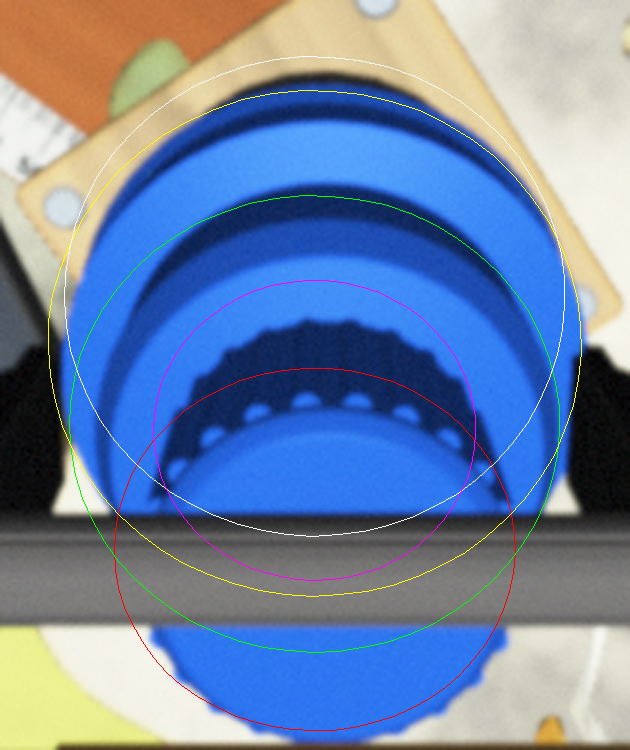

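```bash
python3 bw.py w15 .071 .0005 .009 a.png;python3 bw.py w15 .075 .0005 .009 b.png; python3 -c "
import cv2,numpy as np
cv2.imwrite('pics/o16.png',cv2.resize(np.hstack([cv2.imread('pics/a.png')[:560],cv2.imread('pics/b.png')[:560]]),None,fx=.63,fy=.63))"
```

```text
(no output)
```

View pics/o16.png

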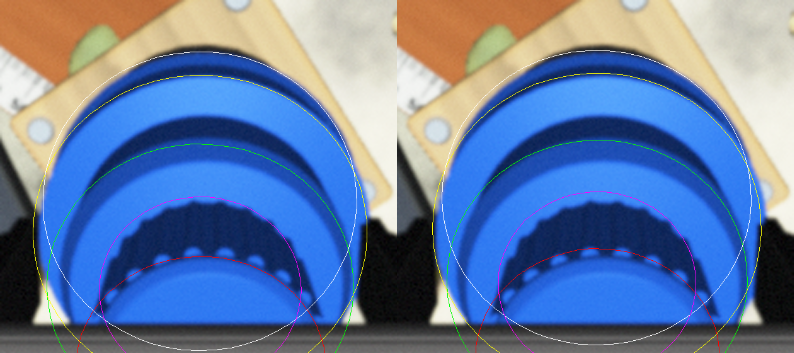

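>>> jog_arm([
  [[0,0.1,0.45],[0,0,0]],
  [[0,0,0.45],[0,0,0]],
  [[0.2,0,0],[0,0,0]],
  [[0,0,0],[0,0,0]],
  [[0,0,0],[0,0,0]],
])

```text
t: 14.98
ee_pos: [0.4916, 0.0545, 0.1452]
ee_rot: [-0.589, -0.39, 0.59, -0.39]
wrist_force: [0.2, -0.1, -0.5]
grip_width: 0.797
```

```bash
python3 st.py s16.png; python3 snapw.py w16
```

```text
t 14.98 pos [0.4916 0.0545 0.1452] x [-0.0011 -0.0011 -1.    ] yaw_y -23.0 F [ 0.2 -0.1 -0.5] M [ 0.02 -0.07 -0.03] q6 0.404 g 0.797
mouth [0.4904 0.0517 0.0749]
[0.49172725 0.05457045 0.145307  ] [-0.58911528 -0.39018267  0.59010484 -0.39048297] 15.0333 [ 0.44497341  0.02070642 -0.19351991] 0.8012104654365098
```

View pics/s16.png

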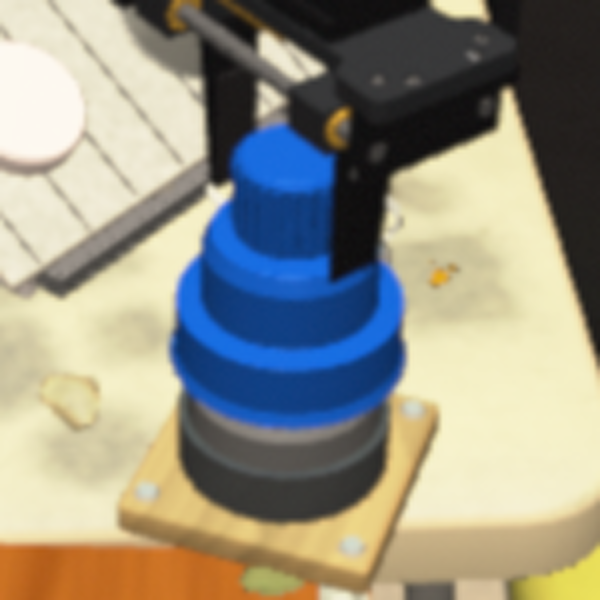

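>>> jog_arm([
  [[0,0,0],[0,0,0]],
  [[0,0,0],[0,0,0]],
  [[0,0,0],[0,0,0]],
  [[0,0,0],[0,0,0]],
  [[0,0,0],[0,0,0]],
], claw=0, newtons=40)

```text
t: 15.5
ee_pos: [0.4923, 0.0546, 0.1455]
ee_rot: [-0.589, -0.39, 0.59, -0.391]
wrist_force: [0.7, -0.6, -0.6]
grip_width: 0.524
```

>>> jog_arm([
  [[0.2,0,0],[0,0,0]],
  [[0,0,0],[4,0,0]],
  [[0,0,0],[0,0,0]],
])

```text
t: 15.75
ee_pos: [0.4923, 0.0543, 0.1448]
ee_rot: [-0.602, -0.369, 0.603, -0.37]
wrist_force: [-1.2, -1.5, 5.3]
grip_width: 0.52
```

```bash
python3 st.py
```

```text
t 15.75 pos [0.4923 0.0543 0.1448] x [ 1.0e-04 -2.6e-03 -1.0e+00] yaw_y -27.0 F [-1.2 -1.5  5.3] M [-0.27  0.42  0.35] q6 0.475 g 0.52
mouth [0.4909 0.0514 0.0745]
```

>>> jog_arm([
  [[0,0,0],[5,0,0]],
  [[0,0,0],[0,0,0]],
  [[0,0,0],[0,0,0]],
])

```text
t: 16.0
ee_pos: [0.4915, 0.0529, 0.1448]
ee_rot: [-0.616, -0.342, 0.62, -0.345]
wrist_force: [-4.0, -5.6, 7.4]
grip_width: 0.519
```

```bash
python3 st.py
```

```text
t 16.0 pos [0.4915 0.0529 0.1448] x [-0.0021 -0.0058 -1.    ] yaw_y -31.9 F [-4.  -5.6  7.4] M [-1.18  0.93  0.39] q6 0.56 g 0.519
mouth [0.4898 0.0499 0.0745]
```

>>> jog_arm([
  [[-0.1,0,0],[-5,0,0]],
  [[0,0,0],[0,0,0]],
  [[0,0,0],[0,0,0]],
  [[0,0,0],[0,0,0]],
  [[0,0,0],[0,0,0]],
], claw=85)

```text
t: 16.42
ee_pos: [0.4917, 0.0547, 0.1442]
ee_rot: [-0.602, -0.369, 0.604, -0.369]
wrist_force: [-0.4, 0.2, 0.4]
grip_width: 0.81
```

>>> jog_arm([
  [[0,0,0],[0,0,0]],
  [[-0.5,0,0],[0,0,0]],
  [[-1.5,0,0],[0,0,0]],
  [[-2,0,0],[0,0,0]],
  [[-2,0,0],[0,0,0]],
])

```text
t: 16.83
ee_pos: [0.4914, 0.0547, 0.2048]
ee_rot: [-0.602, -0.37, 0.604, -0.369]
wrist_force: [0.2, -0.2, 0.5]
grip_width: 0.851
```

>>> jog_arm([
  [[-2,0,0],[0,0,0]],
  [[-2,0,0],[0,0,0]],
  [[-2,0,0],[0,0,0]],
  [[0,0,0],[0,0,0]],
  [[0,0,0],[0,0,0]],
])

```text
t: 17.25
ee_pos: [0.4926, 0.0548, 0.2659]
ee_rot: [0.603, 0.369, -0.602, 0.37]
wrist_force: [0.1, 0.5, 0.6]
grip_width: 0.85
```

```bash
python3 st.py; python3 - <<'E'
from ov import *
from workcell import *
im=get_image('scene')['img']; cv2.imwrite('pics/scene17.png',im)
cur=[(circ((.4915,.0545,z),.052),c) for z,c in ((.076,(255,255,255)),(.080,(0,0,255)))]
s6=draw('scene','pics/scene17.png',cur,(300,200,400,320),5,'')
cv2.imwrite('pics/p17.png',np.hstack([cv2.resize(im[100:340,180:430],(400,384)),cv2.resize(s6,(400,480))[:384]]))
E
python3 snapw.py w17
```

```text
t 17.25 pos [0.4926 0.0548 0.2659] x [ 0.0024 -0.0012 -1.    ] yaw_y -27.0 F [0.1 0.5 0.6] M [ 0.   -0.04 -0.01] q6 0.474 g 0.85
mouth [0.4914 0.0521 0.1956]
[0.49182673 0.05481874 0.26426552] [-0.60245752 -0.36929689  0.60324854 -0.36980528] 17.3 [ 0.33447617 -0.69189341 -0.68351766] 0.848439790154707
```

View pics/p17.png

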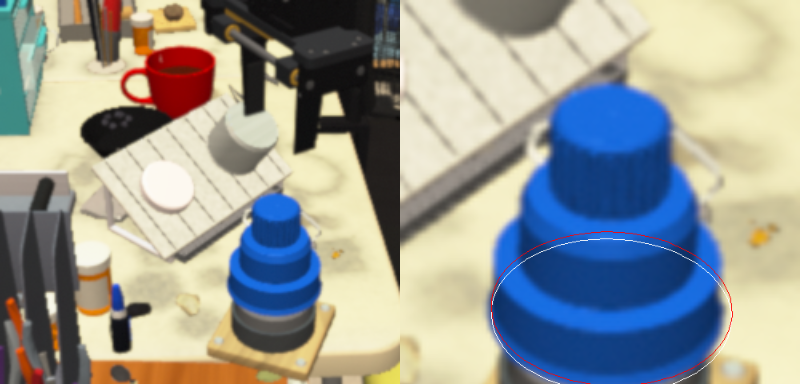

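View pics/w17.png

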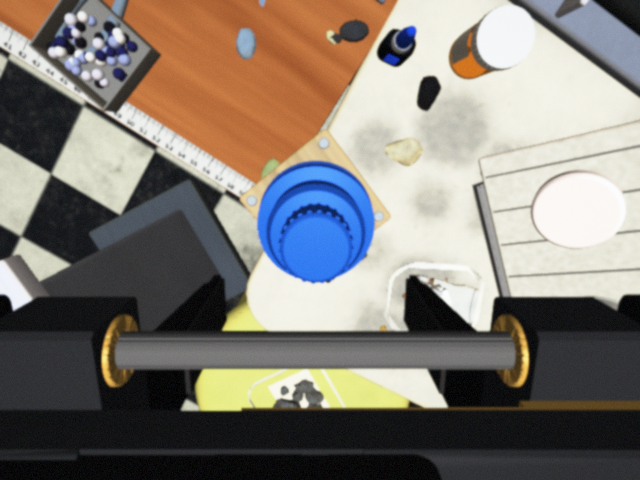

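```bash
python3 - <<'E'
import cv2,numpy as np
A=[cv2.imread(f'pics/s{k}.png')[180:450,150:430] for k in (9,11)]
b=cv2.resize(cv2.imread('pics/scene17.png')[190:340,280:430],(600,600),interpolation=cv2.INTER_CUBIC)[180:450,150:430]
cv2.imwrite('pics/cmp.png',np.hstack([*A,b])[:, :800])
for im in [cv2.imread('pics/s9.png'),cv2.imread('pics/s10.png'),cv2.imread('pics/s11.png'),cv2.imread('pics/s14.png'),cv2.imread('pics/s16.png'),cv2.resize(cv2.imread('pics/scene17.png')[190:340,280:430],(600,600),interpolation=cv2.INTER_CUBIC)]:
    p=im[380:450,278:298].astype(float).mean(1); d=p[:,0]-p[:,2]; 
    print('blue ends row',380+np.where(d>d.max()/2)[0].max())
E
```

```text
blue ends row 421
blue ends row 432
blue ends row 431
blue ends row 427
blue ends row 427
blue ends row 429
```

```bash
python3 -c "
from workcell import *
print(job_done())"
```

```text
the job is handed in; nothing more can be done
None
```

The barrel is closed and looks locked. I handed the job in at about 17.3 s, with the gripper open and some 12 cm above the bell. No verdict came back.

**What I did:**
- I lifted the bell square off its peg and stood it mouth-down on the lower half.
- I turned it clockwise until the lugs dropped through the gaps, then pressed it to the bottom of the seal.
- I turned it about 60° further clockwise, until a stop pushed back, and let go.

**Checks that it locked:**
- **Upward pull:** with the bell still gripped, easing the arm up met resistance and the bell did not rise.
- **Height after release:** in the scene camera the mouth stayed between where it was when dropped in (80 mm) and fully pressed (73.5 mm), which I read as about 76 mm.
- **Second twist:** I gripped the bell again, centred, and turned it clockwise. The torque rose to about 0.4 N m, against about 0.2 N m while it was turning freely. I think the grip slipped at that point, so this supports the stop but does not prove it.

**What disagreed or was not ideal:**
- **Camera estimates:** the cameras disagreed by up to about 5 mm on where the lower half was. I used a compromise, and it fitted without touching the seal.
- **Grip slip:** during the final turn the gripper slid about 6 mm sideways on the bell, with up to about 12 N of side force. I let go once to re-centre.
- **Fingertips:** they pressed on the bell's shoulder with about 7 N just after that first release.

The rinse cup, jars and glue bottle look unmoved in the last pictures.

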